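# Load the coupon carrier at the welding bench

### The job

First clear the two narrow steel offcut strips off the coupon carrier into the scrap tray. Then lay every aluminium plate from the bench flat in a pocket of its own and press it firmly down on its stiff seat until it sits level and flush with the carrier's top, and only when all are down slide the hold-down bar fully home over them. Leave the other tools and things on the bench where they are.

Things in the scene. Friction and masses are not known exactly. Their poses are not given: they have to be found in the camera images.
- carrier: Fixed steel coupon carrier with four open pockets in a row along its y. Origin on the bench under the middle of the row, z up. It spans x -55 to 95, y -143 to 143 mm; top face z = 30 mm. Pockets 85 (x) by 55 mm (y). Each pocket's floor is a stiff sliding brass seat, at first 4 mm below the top face; about 12 N pushes it to its stop 10 mm below, where it stays by friction.
- pocket0 (a point): Centre of the mouth of pocket 0 of the carrier, level with the carrier's top face (30 mm above the bench); pocket0 is at the -y end of the row, pitch 62 mm. Axes as the carrier's.
- pocket1 (a point): Centre of the mouth of pocket 1 of the carrier, level with the carrier's top face (30 mm above the bench); pocket0 is at the -y end of the row, pitch 62 mm. Axes as the carrier's.
- pocket2 (a point): Centre of the mouth of pocket 2 of the carrier, level with the carrier's top face (30 mm above the bench); pocket0 is at the -y end of the row, pitch 62 mm. Axes as the carrier's.
- pocket3 (a point): Centre of the mouth of pocket 3 of the carrier, level with the carrier's top face (30 mm above the bench); pocket0 is at the -y end of the row, pitch 62 mm. Axes as the carrier's.
- bar (a joint): Travel in m of the hold-down bar, a steel bar 290 x 24 x 10 mm lying along the carrier's y that slides along the carrier's -x, its underside 3.5 mm above the carrier's top: 0 = parked behind the pockets, 0.055 = fully home over the plates. Sliding it takes about 3 N; a plate standing proud blocks it.
- bar_handle (a point): Point on the black upright grip block in the middle of the hold-down bar, 14 mm below the grip's top. The grip is 16 mm thick along the carrier's x, 40 mm wide along its y, and rises 34 mm above the bar (its top 77.5 mm above the bench). Axes as the carrier's.
- tray: Scrap tray, fixed open grey box 200 (x) x 140 (y) x 45 mm high, walls 4 mm. Origin: centre of its underside.
- plate0: Ground aluminium test plate, 80 (x) x 50 (y) x 10 mm (z), bare, 0.11 kg. Origin at its centre. Not every plate is there every time.
- plate1: Ground aluminium test plate, 80 (x) x 50 (y) x 10 mm (z), bare, 0.11 kg. Origin at its centre. Not every plate is there every time.
- plate2: Ground aluminium test plate, 80 (x) x 50 (y) x 10 mm (z), bare, 0.11 kg. Origin at its centre. Not every plate is there every time.
- plate3: Ground aluminium test plate, 80 (x) x 50 (y) x 10 mm (z), bare, 0.11 kg. Origin at its centre. Not every plate is there every time.
- strip0: Dark steel offcut strip, 110 (x) x 30 (y) x 8 mm (z), 0.2 kg; starts lying across the carrier's top. Origin at its centre.
- strip1: Dark steel offcut strip, 110 (x) x 30 (y) x 8 mm (z), 0.2 kg; starts lying across the carrier's top. Origin at its centre.
- hammer: Hammer lying on the bench; not part of the job, to be left where it is. Origin on its underside.
- brush: Brush lying on the bench; not part of the job, to be left where it is. Origin on its underside.
- wrench: Wrench lying on the bench; not part of the job, to be left where it is. Origin on its underside.
- can: Upright tin, 60 mm across, 75 mm high; not part of the job, to be left where it is. Origin on its underside.
- pipe: Short upright steel pipe piece, 48 mm across, 55 mm high; not part of the job, to be left where it is. Origin on its underside.
- square: Red L-shaped magnetic square, legs 90 mm, 18 mm high; not part of the job, to be left where it is. Origin on its underside.
- cup: Steel cup, 80 mm across, 80 mm high; not part of the job, to be left where it is. Origin on its underside.

How it is judged:
On the way, in this order (a step that is already met when the one before it is completed fails the run):
1. both offcut strips lie in the scrap tray (x of strip0 in the frame of tray between -0.1 and 0.1 m and y of strip0 in the frame of tray between -0.07 and 0.07 m and z of each of strip0, strip1 in the frame of tray below 0.045 m and linear speed of each of strip0, strip1 below 0.03 m/s and x of strip1 in the frame of tray between -0.1 and 0.1 m and y of strip1 in the frame of tray between -0.07 and 0.07 m), for 0.2 s.
2. every plate sits flush and level in a pocket (z of plate0 in the frame of carrier between 0.0225 and 0.0275 m and x of plate0 in the frame of carrier between -0.006 and 0.006 m and y of plate0 in the frame of carrier between -0.11 and 0.11 m and angle between the z axis of each of plate0, plate1, plate2, plate3 and the z axis of carrier, either way round below 0.05 rad and linear speed of each of plate0, plate1, plate2, plate3 below 0.03 m/s and z of plate1 in the frame of carrier between 0.0225 and 0.0275 m and x of plate1 in the frame of carrier between -0.006 and 0.006 m and y of plate1 in the frame of carrier between -0.11 and 0.11 m and z of plate2 in the frame of carrier between 0.0225 and 0.0275 m and x of plate2 in the frame of carrier between -0.006 and 0.006 m and y of plate2 in the frame of carrier between -0.11 and 0.11 m and z of plate3 in the frame of carrier between 0.0225 and 0.0275 m and x of plate3 in the frame of carrier between -0.006 and 0.006 m and y of plate3 in the frame of carrier between -0.11 and 0.11 m), for 0.2 s.
3. the hold-down bar is fully home (value of joint bar above 0.05 m), for 0.2 s.
At the end, for the whole second after the job is handed in: Both strips at rest in the scrap tray (centres inside its walls and below its rim); every plate that is there at rest in a pocket, its top within 2.5 mm of flush with the carrier's top and level within 0.05 rad; hold-down bar within 5 mm of fully home (all of step 1 and all of step 2 and value of joint bar above 0.05 m); the robot touches nothing.
It fails at once if a bystander is moved more than 60 mm (distance of any of hammer, brush, wrench, can, pipe, square, cup from where it was at the start of the episode above 0.06 m).
Of plate0, plate1, plate2, plate3 only 3 to 4 are there at a start; the rules pass over those that are not, and their reading is None.
At some moment in a run one of plate0, plate1, plate2, plate3 may be knocked a few centimetres aside while the robot is not near it.
Once in a run the grip may slacken for a moment while it holds something.
It also fails if it takes over 210 s, if anything falls off the work surface, if the arm or the gripper's body presses on something with over 40 N, if the wrist force passes 120 N, or if a joint passes its speed limit or range.

### The arm

A 7-joint arm with a two-finger parallel gripper is mounted at the origin on the work surface. World frame = base frame: x ahead of the robot, y to its left, z up, the work surface at z = 0. Lengths are in m, angles in rad, forces in N, time in s.
With the tool pointing down it reaches from about 0.4 to 0.875 m from the base axis. Payload 19.3 kg.
Tool frame: the origin (TCP) lies midway between the tips of the shut fingers; the grasp point (between the pads) lies bot.grip_point_offset behind it (bot.grip_point_offset is the distance from the TCP to the grasp point, in m); z points along the fingers, y is the direction in which the jaws open and shut (so a half turn about z gives the same grasp; the last joint's range is limited). The gripper opens to 85 mm and grips with 20 to 120 N. Pads are 22 mm wide; open, the fingers measure 114 mm over their backs; the gripper's body (76 mm by 85 mm) begins 54 mm behind the grasp point. The pads swing forward as they close: fully open they stand 13 mm farther back than shut.
Start: joints at [1.153, 0.521, -0.036, 1.599, 0.021, 1.021, -0.113], TCP at [0.213, -0.588, 0.193] pointing down, gripper open.
Joint ranges: [-2.91, 2.91], [-0.3, 2.13], [-1.5, 1.42], [0.17, 2.43], [-1.26, 4.41], [0.16, 1.93], [-2.52, 2.52]. Speed limits (rad/s): [1.89, 1.89, 2.39, 2.39, 3.01, 3.01, 3.01].

### API

Orientations are given as [roll, pitch, yaw] about the fixed x, y, z axes, in that order (R = Rz(yaw) Ry(pitch) Rx(roll)).
In Python, from workcell import bot gives the robot as it stands.
- The arm moves only by the tool servo_tool, never from a script. Its argument "rows" is a list that holds one entry, the list of rows, each a list of 6 numbers: the shift along the tool's x, y, z in cm, then the turn, a rotation vector about the tool's x, y, z in degrees. A call has 1 to 5 rows; each row shifts and turns the commanded pose from where the row before left it, along the tool's axes as they then stand; what a row does not reach is not made up. A row lasts 1/8 s, in which the tool goes at most 62.5 mm and 10.7 degrees, less where a joint would pass 70% of its speed; a pose out of reach is approached as far as the arm can. A call is refused whole if a number of a shift passes 6.25 or a number of a turn 10.7, either way. A call with a gripper value outside its range is refused whole. "grip" is the opening, from -1 (shut) to 1 (fully open), so that 0 is half open, set as the call begins (left out, the last holds). The fingers move at their own pace and stop on an object; "squeeze" is the grip in N (left out, the last holds). Time passes only in rows, so rows that do not move let the fingers close. It gives the time, the measured TCP pose, the force and the opening at its end, in the units of the state.
- bot.observe(): the state, without advancing time (a new reading comes with each control period).
- bot.grab_frame(name): name is "scene" or "top" or "wrist"; returns a dict with "image" (384x512x3 uint8, red, green, blue), "K" (3x3 intrinsics, pixels), "R" (3x3) and "t" (3): a world point X has camera coordinates R X + t; the wrist camera has in their place "mount" (4x4, takes a point from camera to tool coordinates, whose origin is the TCP and whose axes are the flange's). Camera axes: x right, y down, z forward; pixel columns grow to the right and rows downward; lengths in m; the calibration is good to about 2 mm. A picture is of the moment at which its call begins: read the wrist's pose just before it. There is no depth.
- bot.job_done(): hands the job in, once; it reports no verdict.
The state is a dict: "clock": time; "qpos": joint angles; "qd": joint speeds; "joint_efforts": joint torques, N m; "position": TCP position; "tool_rot": TCP orientation; "force": force on the tool from outside, world axes, zero at the start; "moment": the same for the moment, N m; "grip_width": finger opening in m.
Only numpy, scipy, OpenCV 4.12 (cv2) and the standard library are available. Lean on these libraries where they do the work, as an engineer would, in place of code of your own. Each camera call takes 0.05 s, during which the arm holds its last target.

## Working session

There is one attempt and no reset: what is moved stays moved. The work goes in short steps, Python scripts to look and compute and a tool call to move; the robot and the scene stay as the last step left them, time stands still between calls to the robot, and variables do not carry over. Pictures are saved under pics/ and viewed, and the job is handed in when it is done.

Besides the shell and the picture viewer there is one more tool, called after "Call:" by a JSON object that holds its "fn" and its "kwargs", one argument or row to a line. servo_tool: Moves the arm, as the interface text tells. Its arguments: {"type":"object","properties":{"rows":{"type":"array"},"grip":{"type":"number"},"squeeze":{"type":"number"}},"required":["rows"]}

```bash
ls -la; mkdir -p pics; python3 - <<'E'
from workcell import bot
import cv2
o=bot.observe(); print(o); print(bot.grip_point_offset)
for n in ["scene","top","wrist"]:
    f=bot.grab_frame(n); cv2.imwrite(f"pics/{n}0.png",f["image"][:,:,::-1])
    print(n,f["K"].tolist(),f.get("R"),f.get("t"),f.get("mount"))
E
```

```text
total 12
drwxr-xr-x  3 agent agent 4096 Dec  7 14:49 .
drwxr-xr-x 23 root  root  4096 Dec  7 14:49 ..
drwxr-xr-x  2 agent agent 4096 Dec  7 14:49 pics
{'clock': 0.0, 'qpos': array([ 1.15276357,  0.52203235, -0.03631835,  1.59999065,  0.02119796,
        1.02111231, -0.11282382]), 'qd': array([-0.0007812 ,  0.0002376 ,  0.00077377,  0.00014639,  0.00021254,
        0.00052698, -0.00089657]), 'joint_efforts': array([ 4.70764353e-04, -9.27114415e+01,  1.98044904e+00, -3.69927120e+01,
        1.80597551e-02,  8.01047572e-03, -1.45140307e-04]), 'position': array([ 0.21286609, -0.58722849,  0.19272065]), 'tool_rot': array([-3.14043808e+00,  8.57179650e-05,  3.47789793e-01]), 'force': array([0.21404579, 0.4252649 , 0.01371007]), 'moment': array([0.01267559, 0.00500618, 0.00413611]), 'grip_width': 0.08543697644471143}
0.0187
scene [[355.1103749415441, 0.0, 256.96653687241707], [0.0, 355.1103749415441, 187.3619488936229], [0.0, 0.0, 1.0]] [[ 0.67097004  0.74144728  0.00742552]
 [ 0.48620588 -0.43238521 -0.75937269]
 [-0.55982412  0.51312665 -0.65061355]] [-0.37355766 -0.21226328  1.33259005] None
top [[388.03201545946223, 0.0, 255.5928990492074], [0.0, 388.03201545946223, 195.69107100103258], [0.0, 0.0, 1.0]] [[ 0.02468052 -0.99969209 -0.00256995]
 [-0.99779559 -0.02447512 -0.06168406]
 [ 0.06160217  0.00408668 -0.99809242]] [-0.00888416  0.55390322  1.02085153] None
wrist [[324.7293640792083, 0.0, 257.3506640293369], [0.0, 324.7293640792083, 192.34316812835831], [0.0, 0.0, 1.0]] None None [[ 1.28002312e-03 -9.52651018e-01 -3.04063150e-01  7.75905124e-02]
 [ 9.99998866e-01  9.77974574e-04  1.14566068e-03 -5.22513399e-04]
 [-7.94048787e-04 -3.04064272e-01  9.52651189e-01 -1.80811580e-01]
 [ 0.00000000e+00  0.00000000e+00  0.00000000e+00  1.00000000e+00]]
```

View pics/scene0.png

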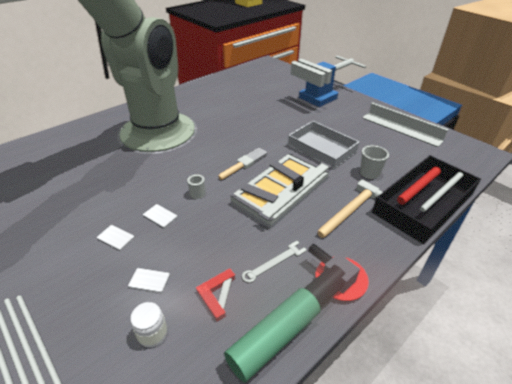

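View pics/top0.png

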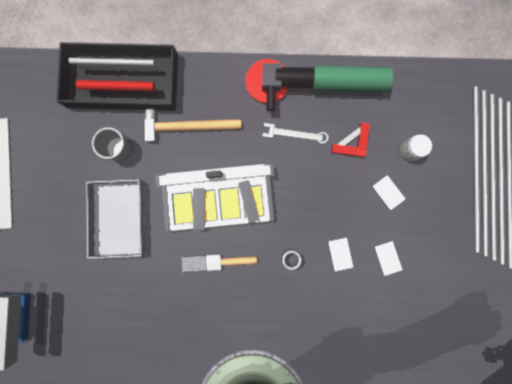

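View pics/wrist0.png

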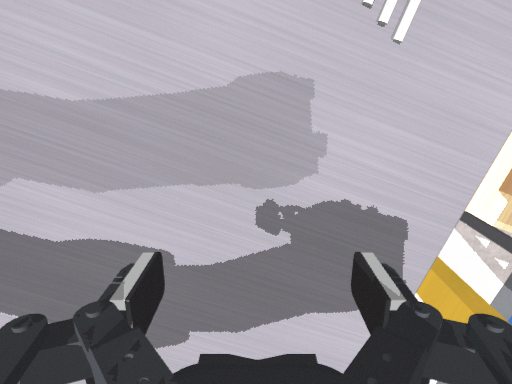

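Three white plates at about (389,192), (341,254) and (389,258) in the top view. The carrier is at (217,200) with strips at about (199,208) and (248,200). The tray is at (115,219) and the grip block at (214,174). I'll zoom in to measure.

```bash
cat > h.py <<'E'
import numpy as np, cv2
from workcell import bot
from scipy.spatial.transform import Rotation as Ro
def ray(f,px,z):
    K,R,t=f["K"],np.array(f["R"]),np.array(f["t"])
    d=R.T@np.linalg.inv(K)@np.array([px[0],px[1],1.]); c=-R.T@t
    return c+d*(z-c[2])/d[2]
def proj(f,X):
    p=f["R"]@np.array(X)+f["t"]; p=f["K"]@p; return p[:2]/p[2]
def wristframe():
    o=bot.observe(); f=bot.grab_frame("wrist")
    T=np.eye(4);T[:3,:3]=Ro.from_euler('xyz',o["tool_rot"]).as_matrix();T[:3,3]=o["position"]
    M=T@f["mount"]; f["R"]=M[:3,:3].T; f["t"]=-f["R"]@M[:3,3]; return f,o
def rect(f,mask_or_cnt,z):
    pts=np.array([ray(f,p,z)[:2] for p in np.asarray(mask_or_cnt).reshape(-1,2)],np.float32)
    return cv2.minAreaRect(pts*1000)
E
python3 - <<'E'
import cv2
im=cv2.imread('pics/top0.png')
cv2.imwrite('pics/zc.png',cv2.resize(im[155:265,80:285],None,fx=3.9,fy=3.9,interpolation=cv2.INTER_CUBIC))
cv2.imwrite('pics/zp.png',cv2.resize(im[160:290,270:430],None,fx=4,fy=4,interpolation=cv2.INTER_CUBIC))
from h import *
f=bot.grab_frame("top")
g=cv2.cvtColor(im,cv2.COLOR_BGR2GRAY)
for lo,x0,x1,y0,y1 in [(170,320,410,170,285)]:
    m=np.zeros_like(g); m[y0:y1,x0:x1]=(g[y0:y1,x0:x1]>lo)*255
    for c in cv2.findContours(m,0,2)[0]:
        if cv2.contourArea(c)>50:
            print(rect(f,c,0.01), c.reshape(-1,2).mean(0), g[int(c[:,0,1].mean()),int(c[:,0,0].mean())])
# orange seats
hsv=cv2.cvtColor(im,cv2.COLOR_BGR2HSV); m=((hsv[...,0]>15)&(hsv[...,0]<40)&(hsv[...,1]>120)&(hsv[...,2]>120)).astype('uint8')*255
for c in cv2.findContours(m,0,2)[0]:
    if cv2.contourArea(c)>50: print('seat',rect(f,c,0.026),cv2.boundingRect(c))
E
```

```text
((396.50482177734375, -352.21026611328125), (80.65087890625, 51.690887451171875), 19.584327697753906) [388.05       257.38333333] 241
((403.82232666015625, -225.2388458251953), (81.3242416381836, 51.300804138183594), 13.20249080657959) [340.84615385 253.84615385] 241
((572.7139282226562, -352.89642333984375), (80.64677429199219, 51.99132537841797), 37.87727737426758) [388.43589744 192.38461538] 242
```

View pics/zc.png

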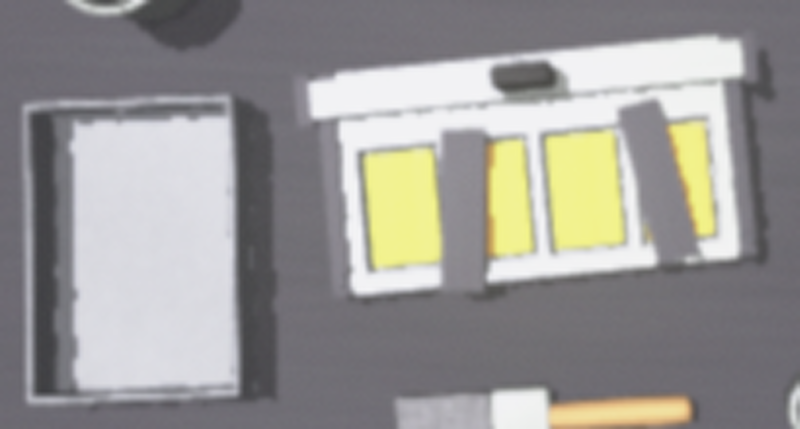

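View pics/zp.png

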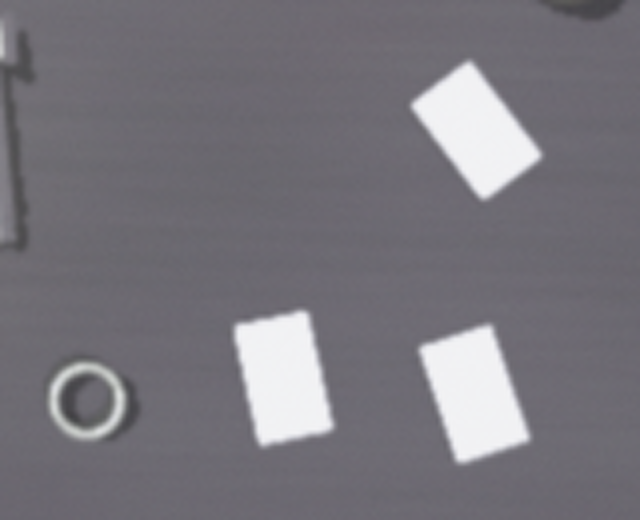

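```bash
python3 - <<'E'
from h import *
im=cv2.imread('pics/top0.png')
f=bot.grab_frame("top")
hsv=cv2.cvtColor(im,cv2.COLOR_BGR2HSV)
m=((hsv[...,0]>18)&(hsv[...,0]<40)&(hsv[...,1]>60)&(hsv[...,2]>150)).astype('uint8')*255; m[240:]=0
for c in cv2.findContours(m,0,2)[0]:
    if cv2.contourArea(c)>50: print('seat',rect(f,c,0.026),cv2.boundingRect(c))
# pixel corners (from zoom image /3.9 + offset)
def P(x,y,z): return ray(f,(x/3.9+80,y/3.9+155),z)
for n,l,z in [('carrier',[(338,118),(722,85),(740,255),(352,297)],.030),
  ('seatL',[(361,153),(434,146),(444,266),(372,271)],.026),('seat3',[(543,135),(614,129),(628,246),(553,252)],.026),
  ('stripL',[(443,130),(486,130),(482,291),(440,290)],.038),
  ('stripR',[(619,108),(658,99),(699,252),(657,263)],.038),
  ('bar',[(307,80),(742,37),(746,77),(311,120)],.0435),
  ('grip',[(491,65),(553,63),(555,80),(494,86)],.0775),
  ('tray',[(25,104),(234,97),(238,396),(30,402)],.045),
  ('brush',[(397,400),(547,390)],.01),('pipeL',[(800,405)],.05)]:
    Q=np.array([P(*p,z)[:2]*1000 for p in l]).round(1); print(n,Q.tolist(),Q.mean(0).round(1),'len',[round(float(np.linalg.norm(Q[i]-Q[(i+1)%len(Q)])),1) for i in range(len(Q))],'ang',[round(float(np.degrees(np.arctan2(*(Q[(i+1)%len(Q)]-Q[i])[::-1]))),1) for i in range(len(Q))])
E
```

```text
seat ((516.81494140625, 196.46072387695312), (77.28020477294922, 48.94106674194336), 6.600528240203857) (173, 193, 20, 31)
seat ((524.6183471679688, 123.48385620117188), (76.88139343261719, 29.10692024230957), 1.8751872777938843) (205, 191, 12, 30)
seat ((531.8251953125, 73.50023651123047), (77.3180160522461, 47.75193405151367), 6.924154281616211) (220, 189, 20, 30)
seat ((540.7579345703125, -0.06631278991699219), (78.02880096435547, 24.406414031982422), 9.478209495544434) (251, 186, 12, 30)
seat ((742.1091918945312, 165.30123901367188), (12.83065414428711, 228.31394958496094), 3.1911582946777344) (155, 121, 86, 7)
carrier [[575.1, 240.7], [603.9, -19.3], [489.0, -34.1], [454.3, 226.6]] [530.6 103.5] len [261.6, 115.8, 263.0, 121.6] ang [-83.7, -172.7, 97.6, 6.7]
seatL [[551.9, 225.1], [557.9, 175.6], [476.6, 166.0], [472.0, 214.6]] [514.6 195.3] len [49.9, 81.9, 48.8, 80.6] ang [-83.1, -173.3, 95.4, 7.5]
seat3 [[567.2, 101.6], [572.5, 53.4], [493.2, 41.7], [487.9, 92.4]] [530.2  72.3] len [48.5, 80.2, 51.0, 79.8] ang [-83.7, -171.6, 96.0, 6.6]
stripL [[568.0, 167.8], [568.7, 138.9], [460.7, 138.0], [460.7, 166.1]] [514.5 152.7] len [28.9, 108.0, 28.1, 107.3] ang [-88.6, -179.5, 90.0, 0.9]
stripR [[585.8, 49.8], [592.5, 23.7], [490.3, -6.4], [482.3, 21.5]] [537.7  22.2] len [26.9, 106.5, 29.0, 107.3] ang [-75.6, -163.6, 106.0, 15.3]
bar [[599.0, 259.4], [635.1, -31.7], [608.2, -35.0], [572.1, 255.6]] [603.6 112.1] len [293.3, 27.1, 292.8, 27.2] ang [-82.9, -173.0, 97.1, 8.0]
grip [[608.0, 131.7], [610.3, 91.5], [599.2, 89.9], [594.4, 129.3]] [603.  110.6] len [40.3, 11.2, 39.7, 13.8] ang [-86.7, -171.8, 96.9, 10.0]
tray [[578.1, 447.2], [586.2, 307.4], [387.8, 296.2], [380.4, 433.7]] [483.1 371.1] len [140.0, 198.7, 137.7, 198.2] ang [-86.7, -176.8, 93.1, 3.9]
brush [[384.2, 197.5], [393.6, 95.1]] [388.9 146.3] len [102.8, 102.8] ang [-84.8, 95.2]
pipeL [[391.6, -75.1]] [391.6 -75.1] len [0.0] ang [0.0]
```

```bash
cat >> h.py <<'E'
def plan(x,y,z,yaw,n=None):
    """target mm, deg; prints equal rows in tool frame (turn spread)"""
    o=bot.observe(); p=o["position"]*1000; R=Ro.from_euler('xyz',o["tool_rot"])
    Rt=Ro.from_euler('xyz',[np.pi,0,np.radians(yaw)])
    rv=(R.inv()*Rt).as_rotvec(degrees=True); d=np.array([x,y,z])-p
    n=n or int(max(np.ceil(np.linalg.norm(d)/60),np.ceil(np.linalg.norm(rv)/10),1))
    print('t',round(o['clock'],2),'at',p.round(1),'rot',np.degrees(o['tool_rot']).round(2),'w',round(o['grip_width']*1000,1),'F',o['force'].round(1))
    print('total tool-frame cm',(R.inv().apply(d)/10).round(2),'rotvec',rv.round(2),'n',n)
    for k in range(n):
        Rk=R*Ro.from_rotvec(rv*k/n,degrees=True)
        print((Rk.inv().apply(d/n)/10).round(2).tolist()+(rv/n).round(2).tolist())
E
python3 -c "
from h import *
plan(538,22,200,15.5)"
```

```text
t 0.25 at [ 212.9 -587.4  193. ] rot [-179.97    0.     19.92] w 85.4 F [-0.6  0.9 -1.2]
total tool-frame cm [ 51.33 -46.22  -0.68] rotvec [-0.03  0.01  4.42] n 12
[4.28, -3.85, -0.06, -0.0, 0.0, 0.37]
[4.25, -3.88, -0.06, -0.0, 0.0, 0.37]
[4.23, -3.91, -0.06, -0.0, 0.0, 0.37]
[4.2, -3.93, -0.06, -0.0, 0.0, 0.37]
[4.18, -3.96, -0.06, -0.0, 0.0, 0.37]
[4.15, -3.99, -0.06, -0.0, 0.0, 0.37]
[4.13, -4.01, -0.06, -0.0, 0.0, 0.37]
[4.1, -4.04, -0.06, -0.0, 0.0, 0.37]
[4.07, -4.07, -0.06, -0.0, 0.0, 0.37]
[4.05, -4.09, -0.06, -0.0, 0.0, 0.37]
[4.02, -4.12, -0.06, -0.0, 0.0, 0.37]
[3.99, -4.14, -0.06, -0.0, 0.0, 0.37]
```

Call:
{"fn": "servo_tool", "kwargs": {
  "rows": [
    [[3.42,-3.08,-0.05,0,0,0],[3.42,-3.08,-0.05,0,0,0],[3.42,-3.08,-0.05,0,0,0],[3.42,-3.08,-0.05,0,0,0],[3.42,-3.08,-0.05,0,0,0]]
  ],
  "grip": 1,
  "squeeze": 60
}}

```text
clock: 0.88
position: [0.3218, -0.3832, 0.1959]
tool_rot: [3.141, -0.0, 0.348]
force: [1.6, -0.6, -0.3]
grip_width: 0.0852
```

Call:
{"fn": "servo_tool", "kwargs": {
  "rows": [
    [[3.42,-3.08,-0.05,0,0,0],[3.42,-3.08,-0.05,0,0,0],[3.42,-3.08,-0.05,0,0,0],[3.42,-3.08,-0.05,0,0,0],[3.42,-3.08,-0.05,0,0,0]]
  ]
}}

```text
clock: 1.5
position: [0.4301, -0.1801, 0.1985]
tool_rot: [3.141, -0.0, 0.348]
force: [0.7, -0.0, -0.4]
grip_width: 0.0854
```

Call:
{"fn": "servo_tool", "kwargs": {
  "rows": [
    [[3.42,-3.08,-0.05,0,0,0],[3.42,-3.08,-0.05,0,0,0],[3.42,-3.08,-0.05,0,0,0],[3.42,-3.08,-0.05,0,0,0],[3.42,-3.08,-0.05,0,0,4.4]]
  ]
}}

```text
clock: 2.12
position: [0.5384, 0.0229, 0.2008]
tool_rot: [3.142, -0.0, 0.269]
force: [0.3, -0.9, -0.4]
grip_width: 0.0853
```

Call:
{"fn": "servo_tool", "kwargs": {
  "rows": [
    [[0,0,0,0,0,0],[0,0,0,0,0,0]]
  ]
}}

```text
clock: 2.38
position: [0.5375, 0.0211, 0.2006]
tool_rot: [3.141, 0.001, 0.271]
force: [-0.7, -0.8, -0.5]
grip_width: 0.0854
```

```bash
python3 -c "
from h import *
plan(538,22,200,15.5)
f,o=wristframe(); np.savez('w1.npz',**f); cv2.imwrite('pics/w1.png',f['image'][:,:,::-1])"
```

```text
t 2.38 at [537.5  21.1 200.6] rot [1.7999e+02 4.0000e-02 1.5550e+01] w 85.4 F [-0.7 -0.8 -0.5]
total tool-frame cm [ 0.07 -0.07  0.06] rotvec [0.01 0.04 0.05] n 1
[0.07, -0.07, 0.06, 0.01, 0.04, 0.05]
```

View pics/w1.png

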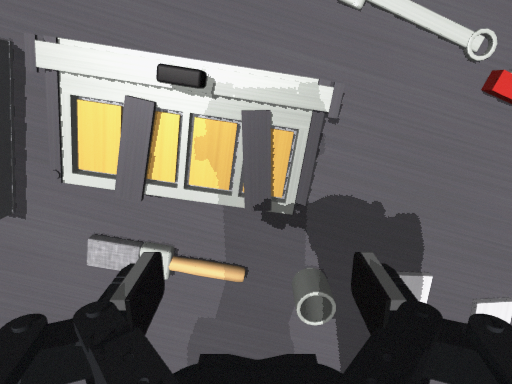

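```bash
python3 - <<'E'
import cv2
im=cv2.imread('pics/w1.png')
cv2.imwrite('pics/w1z.png',cv2.resize(im[30:220,20:345],(800,468),interpolation=cv2.INTER_CUBIC))
E
```

```text
(no output)
```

View pics/w1z.png

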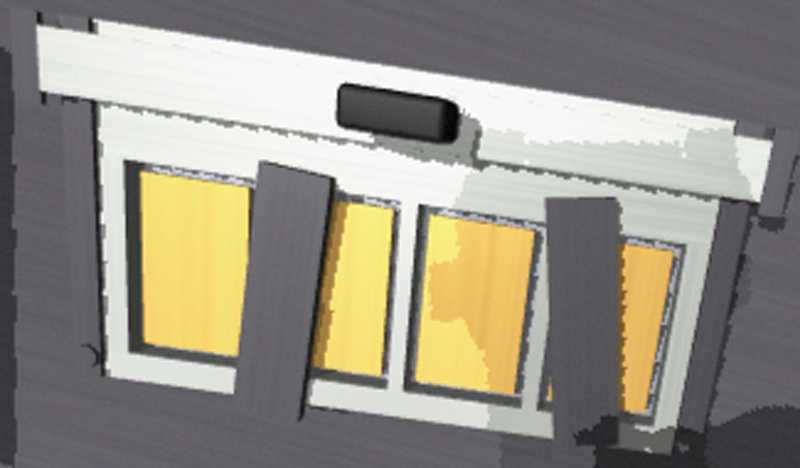

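```bash
python3 - <<'E'
from h import *
f=dict(np.load('w1.npz'))
s=2.4615
def P(x,y,z): return ray(f,(x/s+20-.3,y/s+30-.3),z)[:2]*1000
for n,l,z in [('pocket1',[(418,204),(543,226),(524,405),(404,388)],.030),
 ('pocket3L',[(125,160),(131,352)],.03),('carrier front',[(106,377),(674,453)],.03),
 ('stripR',[(546,198),(618,198),(620,443),(553,440)],.038),
 ('stripL',[(260,162),(334,178),(302,419),(235,405)],.038),
 ('bar',[(38,27),(771,140),(763,202),(40,96)],.0435),
 ('grip',[(340,85),(457,102),(449,142),(338,124)],.0775)]:
    Q=np.array([P(*p,z) for p in l]).round(1); print(n,Q.tolist(),Q.mean(0).round(1),'len',[round(float(np.linalg.norm(Q[i]-Q[(i+1)%len(Q)])),1) for i in range(len(Q))],'ang',[round(float(np.degrees(np.arctan2(*(Q[(i+1)%len(Q)]-Q[i])[::-1]))),1) for i in range(len(Q))])
E
```

```text
pocket1 [[569.8, 104.4], [575.3, 50.6], [494.3, 38.4], [487.5, 93.5]] [531.7  71.7] len [54.1, 81.9, 55.5, 83.0] ang [-84.2, -171.4, 97.0, 7.5]
pocket3L [[554.3, 226.9], [471.0, 215.9]] [512.6 221.4] len [84.0, 84.0] ang [-172.5, 7.5]
carrier front [[456.0, 225.7], [490.3, -35.6]] [473.2  95. ] len [263.5, 263.5] ang [-82.5, 97.5]
stripR [[587.5, 52.1], [595.6, 23.2], [491.1, -8.5], [484.2, 21.5]] [539.6  22.1] len [30.0, 109.2, 30.8, 107.7] ang [-74.3, -163.1, 103.0, 16.5]
stripL [[569.8, 169.1], [571.7, 138.7], [463.4, 134.0], [461.9, 164.2]] [516.7 151.5] len [30.5, 108.4, 30.2, 108.0] ang [-86.4, -177.5, 92.8, 2.6]
bar [[597.1, 257.0], [634.2, -29.4], [610.4, -34.4], [571.9, 254.6]] [603.4 112. ] len [288.8, 24.3, 291.6, 25.3] ang [-82.6, -168.1, 97.6, 5.4]
grip [[608.3, 131.2], [614.0, 90.0], [599.9, 89.8], [595.2, 129.5]] [604.3 110.1] len [41.6, 14.1, 40.0, 13.2] ang [-82.1, -179.2, 96.8, 7.4]
```

Call:
{"fn": "servo_tool", "kwargs": {
  "rows": [
    [[0.1,-0.1,4.0,0,0,0],[0,0,4.0,0,0,0],[0,0,4.0,0,0,0],[0,0,3.0,0,0,0],[0,0,1.5,0,0,0]]
  ]
}}

```text
clock: 3.05
position: [0.5378, 0.0216, 0.0347]
tool_rot: [3.142, 0.002, 0.27]
force: [-0.2, 0.2, -0.0]
grip_width: 0.0855
```

Call:
{"fn": "servo_tool", "kwargs": {
  "rows": [
    [[0,0,0,0,0,0],[0,0,0,0,0,0]]
  ]
}}

```text
clock: 3.3
position: [0.5392, 0.0226, 0.0369]
tool_rot: [3.141, -0.002, 0.271]
force: [-0.8, 0.3, 0.8]
grip_width: 0.0854
```

```bash
python3 -c "
from h import *
plan(538.6,22,30.5,16)
f,o=wristframe(); cv2.imwrite('pics/w2.png',f['image'][:,:,::-1])"
```

```text
t 3.3 at [539.2  22.6  36.9] rot [ 1.7998e+02 -9.0000e-02  1.5510e+01] w 85.4 F [-0.8  0.3  0.8]
total tool-frame cm [-0.08  0.04  0.64] rotvec [ 0.02 -0.09 -0.5 ] n 1
[-0.08, 0.04, 0.64, 0.02, -0.09, -0.5]
```

View pics/w2.png

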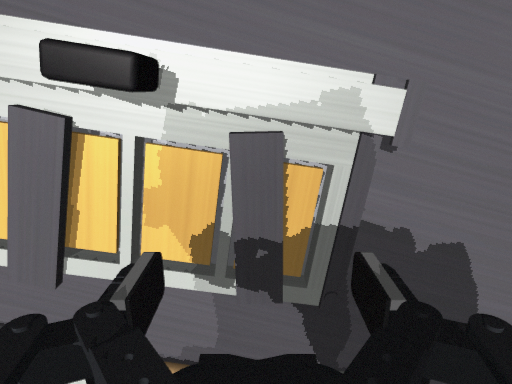

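The strip at about (258,215) is centred between the fingers. Lowering and closing.

Call:
{"fn": "servo_tool", "kwargs": {
  "rows": [
    [[-0.08,0.04,0.6,0,0,0],[0,0,0,0,0,0]]
  ]
}}

```text
clock: 3.6
position: [0.5377, 0.0221, 0.0297]
tool_rot: [3.142, 0.0, 0.271]
force: [-0.3, -0.6, 0.3]
grip_width: 0.0857
```

Call:
{"fn": "servo_tool", "kwargs": {
  "rows": [
    [[0,0,0,0,0,0],[0,0,0,0,0,0],[0,0,0,0,0,0],[0,0,0,0,0,0],[0,0,0,0,0,0]]
  ],
  "grip": -1
}}

```text
clock: 4.22
position: [0.5378, 0.0222, 0.0298]
tool_rot: [-3.142, 0.0, 0.271]
force: [-0.2, 0.3, 0.3]
grip_width: -0.0
```

Call:
{"fn": "servo_tool", "kwargs": {
  "rows": [
    [[0,0,0,0,0,0],[0,0,0,0,0,0],[0,0,-0.5,0,0,0],[0,0,-1.5,0,0,0],[0,0,-3,0,0,0]]
  ]
}}

```text
clock: 4.85
position: [0.5374, 0.0222, 0.0806]
tool_rot: [-3.141, 0.001, 0.271]
force: [0.8, -0.4, 0.5]
grip_width: -0.0001
```

```bash
python3 -c "
from h import *
plan(538.6,22,130,16)
f,o=wristframe(); cv2.imwrite('pics/w3.png',f['image'][:,:,::-1])"
```

```text
t 4.85 at [537.4  22.2  80.6] rot [-1.7998e+02  7.0000e-02  1.5530e+01] w -0.1 F [ 0.8 -0.4  0.5]
total tool-frame cm [ 0.11  0.05 -4.94] rotvec [-0.02  0.07 -0.47] n 1
[0.11, 0.05, -4.94, -0.02, 0.07, -0.47]
```

View pics/w3.png

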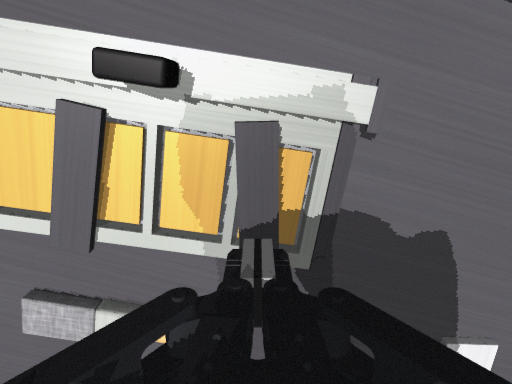

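```bash
python3 -c "
from h import *
f,o=wristframe()
print(proj(f,o['position']))
for c in [(235,122),(278,122)]: print(ray(f,c,.038))
print(proj(f,(.539,.022,.038)),proj(f,(.486,.0065,.038)))
t=bot.grab_frame('top');cv2.imwrite('pics/t3.png',cv2.resize(t['image'][150:260,140:310,::-1],None,fx=4.5,fy=4.5,interpolation=2))
s=bot.grab_frame('scene');cv2.imwrite('pics/s3.png',cv2.resize(s['image'][120:250,180:360,::-1],None,fx=4.3,fy=4.3,interpolation=2))
"
```

```text
[257.78648824 223.70638627]
[0.58909873 0.05247043 0.038     ]
[0.59704991 0.02396618 0.038     ]
[258.02728314 199.67095188] [258.84515661 265.73506169]
```

View pics/s3.png

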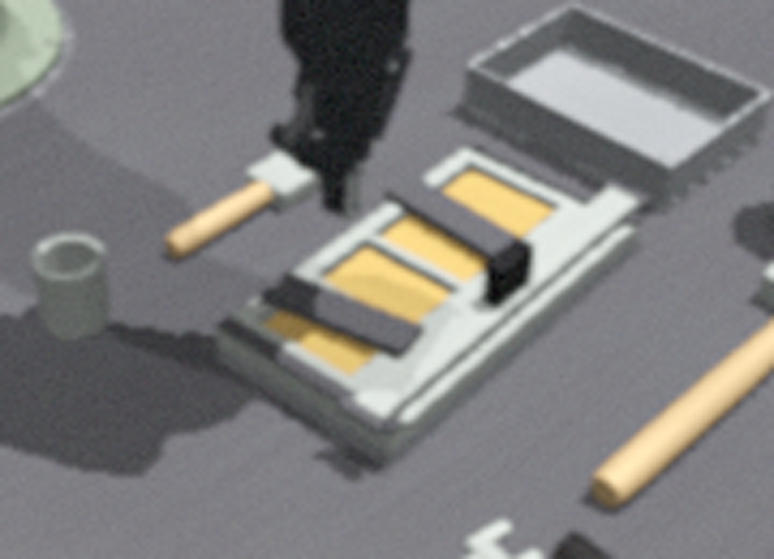

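View pics/t3.png

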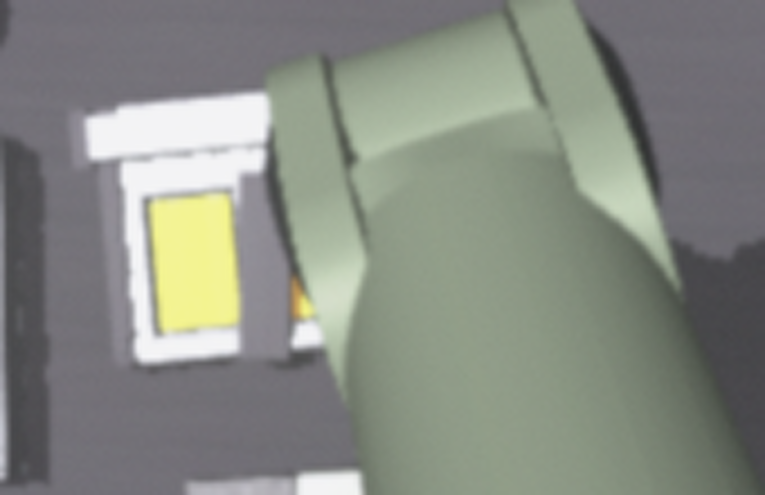

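```bash
python3 -c "
from h import *
o=bot.observe();p=o['position'];f=bot.grab_frame('scene')
print(p,proj(f,p),[proj(f,p+np.array([0,0,k])).round(1) for k in (.02,.04,.06,.1)], [proj(f,p+np.array([-k,0,0])).round(1) for k in (.02,.04,.06)])
print(proj(f,[.539,.022,.038]))
im=f['image'][:,:,::-1].copy()
def pt(X,c): q=proj(f,X); cv2.circle(im,tuple(np.int32(q.round())),1,c,-1)
pt(p,(0,0,255)); pt([.539,.022,.038],(0,255,0)); pt([.604,.110,.0775],(255,0,255)); pt([.392,-.08,.0],(255,255,0))
for X in [(.578,.447,.045),(.586,.307,.045),(.388,.296,.045),(.380,.434,.045)]: pt(X,(0,0,255))
cv2.imwrite('pics/s4.png',cv2.resize(im[100:260,160:380],None,fx=3.6,fy=3.6,interpolation=0))
"
```

```text
[0.53833515 0.0221465  0.08084329] [258.64163266 179.65428419] [array([258.7, 174. ]), array([258.8, 168.3]), array([258.9, 162.3]), array([259., 150.])] [array([253.9, 176.3]), array([249.2, 173. ]), array([244.6, 169.8])]
[258.60322534 191.35246694]
```

View pics/s4.png

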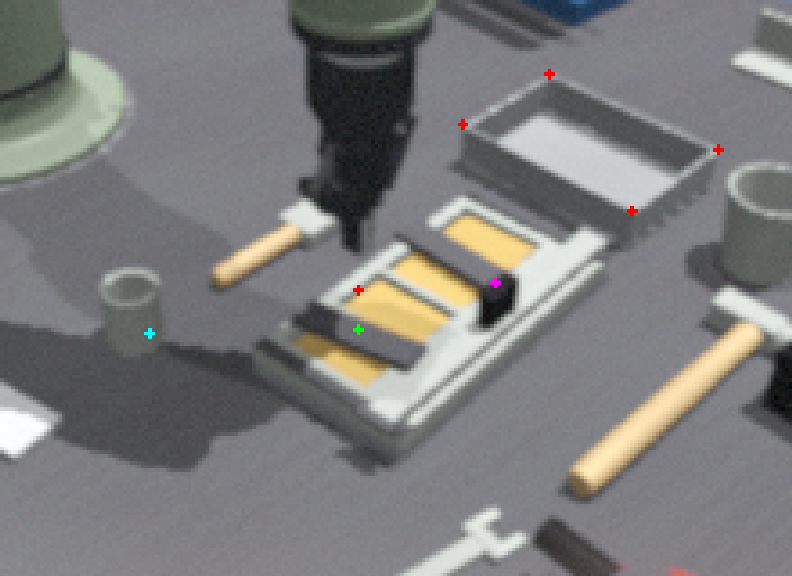

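```bash
python3 -c "
from h import *
f=bot.grab_frame('wrist'); M=np.linalg.inv(f['mount'])
for z in (0,-.0187,-.03,-.038,-.05):
  for x in (-.011,0,.011):
    q=f['K']@(M@[x,0,z,1])[:3]; print(z,x,(q[:2]/q[2]).round(1))
cv2.imwrite('pics/w4.png',cv2.resize(f['image'][200:380,190:330,::-1],None,fx=3.2,fy=3.2,interpolation=2))
"
```

```text
0 -0.011 [257.8 240.3]
0 0 [257.8 223.7]
0 0.011 [257.8 206.6]
-0.0187 -0.011 [257.8 255.2]
-0.0187 0 [257.9 237.2]
-0.0187 0.011 [257.9 218.6]
-0.03 -0.011 [257.9 265.7]
-0.03 0 [257.9 246.8]
-0.03 0.011 [257.9 227.1]
-0.038 -0.011 [257.9 273.9]
-0.038 0 [257.9 254.3]
-0.038 0.011 [258.  233.9]
-0.05 -0.011 [258.  287.9]
-0.05 0 [258.  267.1]
-0.05 0.011 [258.1 245.3]
```

View pics/w4.png

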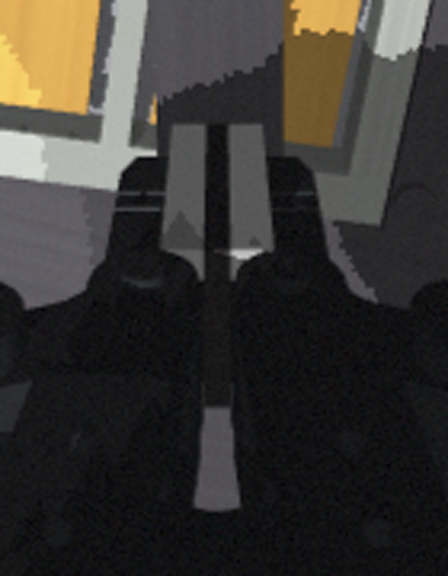

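The reported TCP and the visible fingertips disagree. Both the scene and wrist views put the shut tips about 39 mm above the reported TCP, so the grasp closed above the strip. I'll check this by gently probing the strip's top, which is known to be at z = 38 mm.

Call:
{"fn": "servo_tool", "kwargs": {
  "rows": [
    [[0,0,3,0,0,0],[0,0,3,0,0,0],[0,0,1.3,0,0,0],[0,0,0,0,0,0]]
  ]
}}

```text
clock: 5.65
position: [0.5373, 0.0223, 0.0062]
tool_rot: [-3.141, 0.002, 0.271]
force: [0.5, -0.4, -0.7]
grip_width: 0.0003
```

Call:
{"fn": "servo_tool", "kwargs": {
  "rows": [
    [[0,0,0.2,0,0,0],[0,0,0.2,0,0,0],[0,0,0,0,0,0]]
  ]
}}

```text
clock: 6.02
position: [0.5381, 0.0222, 0.0031]
tool_rot: [3.141, -0.0, 0.271]
force: [0.0, 0.5, -0.5]
grip_width: -0.0
```

Call:
{"fn": "servo_tool", "kwargs": {
  "rows": [
    [[0,0,0.15,0,0,0],[0,0,0.15,0,0,0],[0,0,0,0,0,0]]
  ]
}}

```text
clock: 6.4
position: [0.538, 0.0222, 0.0001]
tool_rot: [3.141, -0.0, 0.271]
force: [-1.1, -0.3, 7.7]
grip_width: 0.0
```

Contact was at TCP z of about 0.5 mm, so the shut tips really sit about 37.5 mm behind the reported TCP. I'll apply that offset from here on.

Call:
{"fn": "servo_tool", "kwargs": {
  "rows": [
    [[0,0,-2,0,0,0],[0,0,-2,0,0,0],[0,0,0,0,0,0],[0,0,0,0,0,0],[0,0,0,0,0,0]]
  ],
  "grip": 0.6
}}

```text
clock: 7.02
position: [0.5374, 0.0222, 0.0391]
tool_rot: [-3.141, 0.001, 0.271]
force: [-0.3, 0.2, -0.6]
grip_width: 0.068
```

Call:
{"fn": "servo_tool", "kwargs": {
  "rows": [
    [[0,0,2,0,0,0],[0,0,1.7,0,0,0],[0,0,1,0,0,0],[0,0,0,0,0,0]]
  ]
}}

```text
clock: 7.52
position: [0.5373, 0.0223, -0.008]
tool_rot: [-3.141, 0.001, 0.271]
force: [1.0, 0.8, -0.6]
grip_width: 0.0685
```

Call:
{"fn": "servo_tool", "kwargs": {
  "rows": [
    [[0,0,0,0,0,0],[0,0,0,0,0,0],[0,0,0,0,0,0],[0,0,0,0,0,0],[0,0,0,0,0,0]]
  ],
  "grip": -1
}}

```text
clock: 8.15
position: [0.5383, 0.0222, -0.0064]
tool_rot: [3.141, -0.001, 0.271]
force: [-2.2, -1.3, 10.4]
grip_width: 0.0278
```

Call:
{"fn": "servo_tool", "kwargs": {
  "rows": [
    [[0,0,-0.5,0,0,0],[0,0,-1,0,0,0],[0,0,-2,0,0,0],[0,0,-3,0,0,0],[0,0,0,0,0,0]]
  ]
}}

```text
clock: 8.78
position: [0.5392, 0.0223, 0.0601]
tool_rot: [3.141, -0.004, 0.271]
force: [-0.6, 0.7, -2.3]
grip_width: 0.0278
```

```bash
python3 -c "
from h import *
plan(538.6,22,130,16)
f,o=wristframe(); cv2.imwrite('pics/w5.png',f['image'][:,:,::-1])"
```

```text
t 8.78 at [539.2  22.3  60.1] rot [179.96  -0.21  15.51] w 27.8 F [-0.6  0.7 -2.3]
total tool-frame cm [-0.04  0.01 -6.99] rotvec [ 0.04 -0.2  -0.49] n 2
[-0.02, 0.01, -3.49, 0.02, -0.1, -0.25]
[-0.03, 0.01, -3.49, 0.02, -0.1, -0.25]
```

View pics/w5.png

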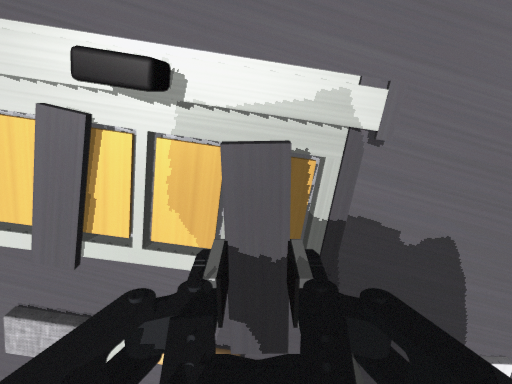

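```bash
python3 -c "
from h import *
plan(483,398,80,3.5)"
```

```text
t 8.82 at [538.5  22.1  58.9] rot [ 1.7998e+02 -1.1000e-01  1.5510e+01] w 27.6 F [ 0.2 -0.3 -2.4]
total tool-frame cm [  4.71 -37.7   -2.12] rotvec [ 1.000e-02 -1.100e-01  1.201e+01] n 7
[0.67, -5.39, -0.3, 0.0, -0.02, 1.72]
[0.51, -5.4, -0.3, 0.0, -0.02, 1.72]
[0.35, -5.42, -0.3, 0.0, -0.02, 1.72]
[0.19, -5.42, -0.3, 0.0, -0.02, 1.72]
[0.02, -5.43, -0.3, 0.0, -0.02, 1.72]
[-0.14, -5.43, -0.3, 0.0, -0.02, 1.72]
[-0.3, -5.42, -0.3, 0.0, -0.02, 1.72]
```

Call:
{"fn": "servo_tool", "kwargs": {
  "rows": [
    [[0,0,-2.1,0,0,0],[0.5,-3.8,0,0,0,0],[0.5,-3.8,0,0,0,0],[0.5,-3.8,0,0,0,0],[0.5,-3.8,0,0,0,0]]
  ],
  "squeeze": 90
}}

```text
clock: 9.45
position: [0.5157, 0.175, 0.0781]
tool_rot: [3.141, 0.001, 0.271]
force: [-0.6, -0.1, -1.9]
grip_width: 0.0265
```

Call:
{"fn": "servo_tool", "kwargs": {
  "rows": [
    [[0.5,-3.8,0,0,0,0],[0.5,-3.8,0,0,0,0],[0.5,-3.8,0,0,0,0],[0.4,-3.7,0,0,0,0],[0.4,-3.7,0,0,0,0]]
  ]
}}

```text
clock: 10.07
position: [0.4876, 0.3622, 0.0779]
tool_rot: [3.141, 0.001, 0.271]
force: [0.6, -0.6, -2.3]
grip_width: 0.0263
```

Call:
{"fn": "servo_tool", "kwargs": {
  "rows": [
    [[0.4,-3.7,0,0,0,0],[0,0,0,0,0,6],[0,0,0,0,0,6],[0,0,0,0,0,0],[0,0,0,0,0,0]]
  ]
}}

```text
clock: 10.7
position: [0.4821, 0.3978, 0.0784]
tool_rot: [3.141, 0.001, 0.064]
force: [-0.1, 0.7, -1.8]
grip_width: 0.0268
```

```bash
python3 -c "
from h import *
plan(483,398,-20,3.5)
f,o=wristframe(); cv2.imwrite('pics/w6.png',f['image'][:,:,::-1])"
```

```text
t 10.7 at [482.1 397.8  78.4] rot [1.7997e+02 3.0000e-02 3.6600e+00] w 26.8 F [-0.1  0.7 -1.8]
total tool-frame cm [ 0.1  -0.02  9.84] rotvec [0.03 0.03 0.16] n 2
[0.05, -0.01, 4.92, 0.01, 0.02, 0.08]
[0.05, -0.01, 4.92, 0.01, 0.02, 0.08]
```

View pics/w6.png

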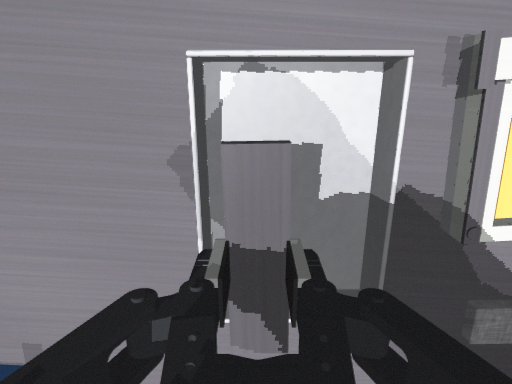

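Call:
{"fn": "servo_tool", "kwargs": {
  "rows": [
    [[0,0.8,2,0,0,0],[0,0.7,3,0,0,0],[0,0,3,0,0,0],[0,0,1.5,0,0,0],[0,0,0,0,0,0]]
  ]
}}

```text
clock: 11.38
position: [0.4828, 0.3829, -0.0168]
tool_rot: [3.141, 0.001, 0.062]
force: [-0.0, -0.0, -1.9]
grip_width: 0.0263
```

Call:
{"fn": "servo_tool", "kwargs": {
  "rows": [
    [[0,0,0,0,0,0],[0,0,0,0,0,0],[0,0,0,0,0,0]]
  ],
  "grip": 0
}}

```text
clock: 11.75
position: [0.4835, 0.3834, -0.0155]
tool_rot: [-3.141, -0.001, 0.062]
force: [0.2, 0.5, -0.8]
grip_width: 0.0426
```

Call:
{"fn": "servo_tool", "kwargs": {
  "rows": [
    [[0,0,-3,0,0,0],[0,0,-4,0,0,0],[0,0,-4,0,0,0],[0,0,0,0,0,0],[0,0,0,0,0,0]]
  ]
}}

```text
clock: 12.38
position: [0.4831, 0.383, 0.0937]
tool_rot: [3.142, -0.0, 0.062]
force: [0.9, 0.3, -0.3]
grip_width: 0.0428
```

```bash
python3 -c "
from h import *
plan(515.6,152,90,1.6)
f,o=wristframe(); cv2.imwrite('pics/w7.png',f['image'][:,:,::-1])"
```

```text
t 12.38 at [483.1 383.   93.7] rot [180.    -0.     3.53] w 42.8 F [ 0.9  0.3 -0.3]
total tool-frame cm [ 1.83 23.25  0.37] rotvec [ 0.   -0.    1.93] n 4
[0.46, 5.81, 0.09, 0.0, -0.0, 0.48]
[0.51, 5.81, 0.09, 0.0, -0.0, 0.48]
[0.55, 5.8, 0.09, 0.0, -0.0, 0.48]
[0.6, 5.8, 0.09, 0.0, -0.0, 0.48]
```

View pics/w7.png

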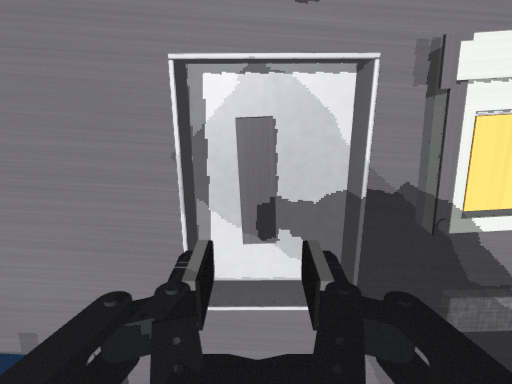

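Strip 1 lies in the tray. Now the second strip.

Call:
{"fn": "servo_tool", "kwargs": {
  "rows": [
    [[0.36,4.65,0.05,0,0,0],[0.36,4.65,0.05,0,0,0],[0.36,4.65,0.05,0,0,0],[0.36,4.65,0.05,0,0,0],[0.36,4.65,0.05,0,0,1.9]]
  ],
  "grip": 0.6
}}

```text
clock: 13.05
position: [0.515, 0.1505, 0.0904]
tool_rot: [3.141, 0.001, 0.028]
force: [1.2, 0.9, -0.6]
grip_width: 0.0684
```

Call:
{"fn": "servo_tool", "kwargs": {
  "rows": [
    [[0,0,0,0,0,0],[0,0,0,0,0,0]]
  ]
}}

```text
clock: 13.3
position: [0.5151, 0.1526, 0.0907]
tool_rot: [-3.141, 0.001, 0.029]
force: [0.1, 0.9, 0.6]
grip_width: 0.0683
```

```bash
python3 -c "
from h import *
plan(515.6,152,-6,1.6)
f,o=wristframe(); np.savez('w8.npz',**f);cv2.imwrite('pics/w8.png',f['image'][:,:,::-1])"
```

```text
t 13.3 at [515.1 152.6  90.7] rot [-1.7999e+02  5.0000e-02  1.6400e+00] w 68.3 F [0.1 0.9 0.6]
total tool-frame cm [0.06 0.06 9.67] rotvec [-0.01  0.05  0.04] n 2
[0.03, 0.03, 4.84, -0.0, 0.03, 0.02]
[0.03, 0.03, 4.84, -0.0, 0.03, 0.02]
```

View pics/w8.png

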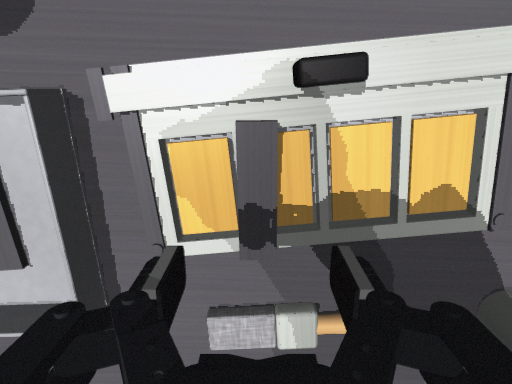

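Call:
{"fn": "servo_tool", "kwargs": {
  "rows": [
    [[0.05,0.05,3,0,0,0],[0,0,3,0,0,0],[0,0,2.5,0,0,0],[0,0,1.1,0,0,0],[0,0,0,0,0,0]]
  ]
}}

```text
clock: 13.98
position: [0.5155, 0.1522, -0.0051]
tool_rot: [3.141, 0.001, 0.029]
force: [0.9, 0.6, 0.9]
grip_width: 0.0681
```

Call:
{"fn": "servo_tool", "kwargs": {
  "rows": [
    [[0,0,0,0,0,0],[0,0,0,0,0,0],[0,0,0,0,0,0],[0,0,0,0,0,0],[0,0,0,0,0,0]]
  ],
  "grip": -1
}}

```text
clock: 14.6
position: [0.5165, 0.1518, -0.0034]
tool_rot: [-3.141, -0.002, 0.028]
force: [-3.9, -1.6, 17.8]
grip_width: 0.0257
```

Call:
{"fn": "servo_tool", "kwargs": {
  "rows": [
    [[0,0,-0.5,0,0,0],[0,0,-1,0,0,0],[0,0,-2,0,0,0],[0,0,-3,0,0,0],[0,0,-2,0,0,0]]
  ]
}}

```text
clock: 15.22
position: [0.5163, 0.1517, 0.0821]
tool_rot: [-3.141, -0.001, 0.028]
force: [0.2, -0.6, -2.0]
grip_width: 0.0256
```

```bash
python3 -c "
from h import *
plan(483,348,82,3.5)
f,o=wristframe(); cv2.imwrite('pics/w9.png',f['image'][:,:,::-1])"
```

```text
t 15.22 at [516.3 151.7  82.1] rot [-1.7998e+02 -6.0000e-02  1.6200e+00] w 25.6 F [ 0.2 -0.6 -2. ]
total tool-frame cm [ -2.77 -19.71   0.02] rotvec [-0.02 -0.06 -1.88] n 4
[-0.69, -4.93, 0.0, -0.01, -0.02, -0.47]
[-0.65, -4.93, 0.0, -0.01, -0.02, -0.47]
[-0.61, -4.94, 0.0, -0.01, -0.02, -0.47]
[-0.57, -4.94, 0.0, -0.01, -0.02, -0.47]
```

View pics/w9.png

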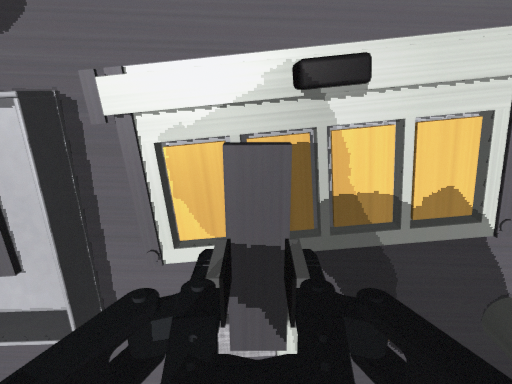

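Call:
{"fn": "servo_tool", "kwargs": {
  "rows": [
    [[-0.55,-3.95,0,0,0,0],[-0.55,-3.95,0,0,0,0],[-0.55,-3.95,0,0,0,0],[-0.55,-3.95,0,0,0,0],[-0.55,-3.9,0,0,0,-1.9]]
  ]
}}

```text
clock: 15.9
position: [0.4824, 0.349, 0.0804]
tool_rot: [3.141, -0.0, 0.062]
force: [0.2, 0.2, -1.4]
grip_width: 0.0259
```

Call:
{"fn": "servo_tool", "kwargs": {
  "rows": [
    [[0,0,2,0,0,0],[0,0,3,0,0,0],[0,0,3,0,0,0],[0,0,1.5,0,0,0],[0,0,0,0,0,0]]
  ]
}}

```text
clock: 16.52
position: [0.4824, 0.3475, -0.0152]
tool_rot: [3.141, 0.001, 0.062]
force: [0.2, 0.1, -1.6]
grip_width: 0.0259
```

Call:
{"fn": "servo_tool", "kwargs": {
  "rows": [
    [[0,0,0,0,0,0],[0,0,0,0,0,0],[0,0,0,0,0,0]]
  ],
  "grip": 0
}}

```text
clock: 16.9
position: [0.4833, 0.348, -0.014]
tool_rot: [-3.141, -0.001, 0.061]
force: [0.3, -0.1, -0.8]
grip_width: 0.0424
```

Call:
{"fn": "servo_tool", "kwargs": {
  "rows": [
    [[0,0,-3,0,0,0],[0,0,-4,0,0,0],[0,0,-4,0,0,0],[0,0,-3,0,0,0],[0,0,0,0,0,0]]
  ]
}}

```text
clock: 17.52
position: [0.4839, 0.3485, 0.1279]
tool_rot: [-3.139, -0.003, 0.061]
force: [-0.6, 0.5, -1.0]
grip_width: 0.0427
```

```bash
python3 -c "
from h import *
plan(500,50,200,7.3)
f,o=wristframe(); cv2.imwrite('pics/w10.png',f['image'][:,:,::-1])"
```

```text
t 17.52 at [483.9 348.5 127.9] rot [-179.86   -0.2     3.51] w 42.7 F [-0.6  0.5 -1. ]
total tool-frame cm [-0.2  29.88 -7.28] rotvec [-0.13 -0.2  -3.79] n 6
[-0.03, 4.98, -1.21, -0.02, -0.03, -0.63]
[-0.09, 4.98, -1.21, -0.02, -0.03, -0.63]
[-0.14, 4.98, -1.21, -0.02, -0.03, -0.63]
[-0.2, 4.98, -1.21, -0.02, -0.03, -0.63]
[-0.26, 4.98, -1.21, -0.02, -0.03, -0.63]
[-0.31, 4.97, -1.2, -0.02, -0.03, -0.63]
```

View pics/w10.png

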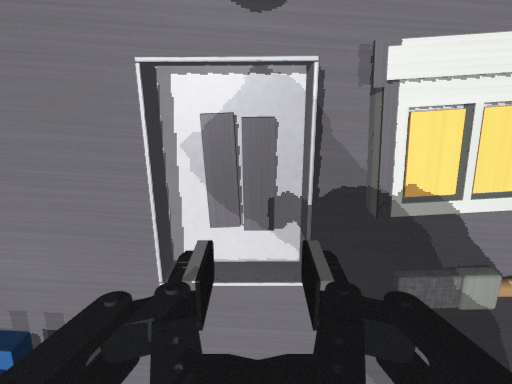

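Both strips lie flat in the tray. Next I'll view the carrier, now clear, to get exact pocket poses.

Call:
{"fn": "servo_tool", "kwargs": {
  "rows": [
    [[0.1,4.9,0,0,0,0],[0.1,4.9,0,0,0,0],[0.1,4.9,0,0,0,0],[0.1,4.9,0,0,0,0],[0.1,4.9,0,0,0,-3.8]]
  ],
  "grip": 1
}}

```text
clock: 18.2
position: [0.5024, 0.1019, 0.1245]
tool_rot: [3.141, 0.001, 0.129]
force: [-0.0, -0.3, 0.3]
grip_width: 0.0852
```

Call:
{"fn": "servo_tool", "kwargs": {
  "rows": [
    [[0,0,0,0,0,0],[0,0,0,0,0,0],[0,0,0,0,0,0]]
  ]
}}

```text
clock: 18.58
position: [0.5026, 0.1047, 0.125]
tool_rot: [-3.141, 0.0, 0.129]
force: [-0.2, -0.3, 0.2]
grip_width: 0.0854
```

```bash
python3 - <<'E'
from h import *
f,o=wristframe(); np.savez('w11.npz',**f); im=f['image'][:,:,::-1]
print(o['position'],np.degrees(o['tool_rot']))
f['image']=0
hsv=cv2.cvtColor(np.ascontiguousarray(im),cv2.COLOR_BGR2HSV)
m=((hsv[...,0]>12)&(hsv[...,0]<40)&(hsv[...,1]>120)&(hsv[...,2]>60)).astype('uint8')*255; m[250:]=0
for c in cv2.findContours(m,0,2)[0]:
    if cv2.contourArea(c)>500: print('seat',rect(f,c,0.026),cv2.boundingRect(c))
cv2.imwrite('pics/w11.png',cv2.resize(im[30:240,60:460],(800,420),interpolation=2))
E
```

```text
[0.50263533 0.10470467 0.12496878] [-1.79981778e+02  2.78758271e-02  7.40370341e+00]
seat ((539.4312133789062, 11.464179992675781), (75.67399597167969, 46.68925094604492), 7.191925048828125) (340, 108, 63, 87)
seat ((531.9249877929688, 72.45498657226562), (74.57317352294922, 46.07707595825195), 7.466223239898682) (272, 108, 56, 86)
seat ((524.2797241210938, 133.7435302734375), (75.47249603271484, 45.786773681640625), 7.297130584716797) (200, 107, 55, 87)
seat ((516.248779296875, 194.84967041015625), (75.54852294921875, 46.531558990478516), 7.1522369384765625) (126, 107, 61, 87)
```

View pics/w11.png

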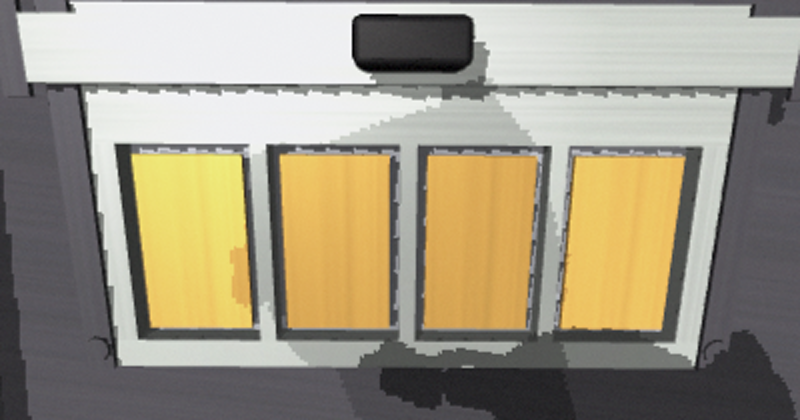

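```bash
python3 - <<'E'
from h import *
f=dict(np.load('w11.npz'))
L=[[(568,147),(701,149),(678,340),(553,338)],[(417,145),(551,147),(545,340),(414,339)],[(267,144),(402,145),(402,340),(276,339)],[(115,144),(249,145),(260,339),(139,338)]]
Q=[];M=[]
for k,l in enumerate(L):
    q=np.array([ray(f,(x/2+60-.25,y/2+30-.25),.030)[:2]*1000 for x,y in l]); print(k,q.mean(0).round(1),[round(float(np.linalg.norm(q[i]-q[(i+1)%4])),1) for i in range(4)])
    yc=(k-1.5)*62
    for p,m in zip(q,[(42.5,yc+27.5),(42.5,yc-27.5),(-42.5,yc-27.5),(-42.5,yc+27.5)]): Q.append(p);M.append(m)
Q=np.array(Q);M=np.array(M,float)
a,b=Q-Q.mean(0),M-M.mean(0)
th=np.arctan2((b[:,0]*a[:,1]-b[:,1]*a[:,0]).sum(),(a*b).sum());c,s=np.cos(th),np.sin(th)
R=np.array([[c,-s],[s,c]]); t=Q.mean(0)-R@M.mean(0)
print('yaw',np.degrees(th),'origin',t,'rms',np.sqrt((((R@M.T).T+t-Q)**2).sum(1).mean()))
for k in range(4): print(k,(R@[0,(k-1.5)*62]+t).round(1))
E
```

```text
0 [539.6  10.4] [54.6, 82.9, 56.2, 82.7]
1 [531.8  71.3] [54.9, 83.7, 58.8, 84.0]
2 [524.1 132.9] [55.2, 84.4, 56.5, 84.3]
3 [516.2 194.9] [54.8, 83.9, 54.2, 83.9]
yaw 7.298015339908951 origin [527.91113584 102.36878917] rms 1.2244938425213554
0 [539.7  10.1]
1 [531.8  71.6]
2 [524.  133.1]
3 [516.1 194.6]
```

```bash
python3 -c "
from h import *
plan(403.8,-225.2,60,13.2)"
```

```text
t 18.62 at [502.7 104.7 125. ] rot [-1.7998e+02  2.0000e-02  7.4100e+00] w 85.6 F [-1.   0.4  0.3]
total tool-frame cm [-14.06  31.44   6.5 ] rotvec [-0.02  0.02 -5.79] n 6
[-2.34, 5.24, 1.08, -0.0, 0.0, -0.96]
[-2.43, 5.2, 1.08, -0.0, 0.0, -0.96]
[-2.52, 5.16, 1.08, -0.0, 0.0, -0.96]
[-2.6, 5.11, 1.08, -0.0, 0.0, -0.96]
[-2.69, 5.07, 1.08, -0.0, 0.0, -0.96]
[-2.78, 5.02, 1.08, -0.0, 0.0, -0.96]
```

Call:
{"fn": "servo_tool", "kwargs": {
  "rows": [
    [[-1.76,3.93,0,0,0,0],[-1.76,3.93,0,0,0,0],[-1.76,3.93,0,0,0,0],[-1.76,3.93,0,0,0,0],[-1.76,3.93,0,0,0,0]]
  ]
}}

```text
clock: 19.25
position: [0.4405, -0.1031, 0.1253]
tool_rot: [-3.142, -0.0, 0.129]
force: [1.3, -0.8, -0.5]
grip_width: 0.0856
```

Call:
{"fn": "servo_tool", "kwargs": {
  "rows": [
    [[-1.76,3.93,0,0,0,0],[-1.76,3.93,2,0,0,0],[-1.76,3.93,2.5,0,0,-5.8],[0,0,2,0,0,0],[0,0,0,0,0,0]]
  ]
}}

```text
clock: 19.88
position: [0.4029, -0.2255, 0.0593]
tool_rot: [-3.14, 0.002, 0.229]
force: [0.2, -0.0, -0.0]
grip_width: 0.0852
```

Call:
{"fn": "servo_tool", "kwargs": {
  "rows": [
    [[0,0,0,0,0,0],[0,0,0,0,0,0]]
  ]
}}

```text
clock: 20.12
position: [0.4041, -0.2259, 0.0611]
tool_rot: [3.141, -0.001, 0.23]
force: [-0.7, -0.1, 0.8]
grip_width: 0.0853
```

```bash
cat >> h.py <<'E'
def plates(f,z=.01,lo=150,name=None):
    im=np.ascontiguousarray(f['image'][:,:,::-1]); hsv=cv2.cvtColor(im,cv2.COLOR_BGR2HSV)
    m=((hsv[...,2]>lo)&(hsv[...,1]<50)).astype('uint8')*255
    for c in cv2.findContours(m,0,2)[0]:
        if cv2.contourArea(c)>150:
            r=rect(f,c,z)
            if 40<min(r[1])<62 and 70<max(r[1])<92:
                a=r[2] if r[1][0]>r[1][1] else r[2]-90
                print('plate',np.round(r[0],1),np.round(r[1],1),'ang',round(a,1),'px',cv2.boundingRect(c))
    if name: cv2.imwrite(name,im)
E
python3 -c "
from h import *
plan(403.8,-225.2,-36.5,13.2)
f,o=wristframe(); plates(f,name='pics/w12.png')
f=bot.grab_frame('top'); plates(f)
"
```

```text
t 20.12 at [ 404.1 -225.9   61.1] rot [ 1.7996e+02 -6.0000e-02  1.3190e+01] w 85.3 F [-0.7 -0.1  0.8]
total tool-frame cm [-0.03 -0.08  9.76] rotvec [ 0.04 -0.06 -0.01] n 2
[-0.01, -0.04, 4.88, 0.02, -0.03, -0.01]
[-0.01, -0.04, 4.88, 0.02, -0.03, -0.01]
plate [ 397.5 -353.5] [80.  49.7] ang 19.5 px (382, 189, 67, 96)
plate [ 573.  -352.9] [83.3 53.7] ang 37.9 px (373, 175, 33, 35)
```

View pics/w12.png

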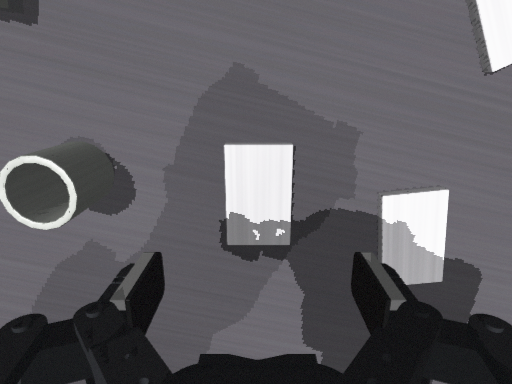

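```bash
python3 -c "
from h import *
f,o=wristframe()
q=np.array([ray(f,p,.01)[:2]*1000 for p in [(225,144),(293,144),(290.5,244.5),(227,245)]]);print(q.round(1),q.mean(0),o['position'])
plan(403.8,-225.2,-36.5,13.2)
"
```

```text
[[ 437.4 -194.2]
 [ 448.5 -241.6]
 [ 371.3 -260.4]
 [ 359.4 -211.7]] [ 404.17001461 -226.96516358] [ 0.4038823  -0.22604032  0.0609036 ]
t 20.27 at [ 403.7 -226.1   60.8] rot [ 1.7997e+02 -4.0000e-02  1.3150e+01] w 85.3 F [ 0.1 -0.3  0.4]
total tool-frame cm [ 0.02 -0.09  9.73] rotvec [ 0.03 -0.04 -0.05] n 2
[0.01, -0.05, 4.86, 0.02, -0.02, -0.02]
[0.01, -0.05, 4.86, 0.02, -0.02, -0.02]
```

Centred well on the plate (225–293, 144–245). Descending and gripping.

Call:
{"fn": "servo_tool", "kwargs": {
  "rows": [
    [[0,0,3,0,0,0],[0,0,3,0,0,0],[0,0,2.4,0,0,0],[0,0,1.3,0,0,0],[0,0,0,0,0,0]]
  ],
  "squeeze": 50
}}

```text
clock: 20.9
position: [0.4032, -0.226, -0.037]
tool_rot: [-3.141, 0.001, 0.229]
force: [-0.5, -0.0, 1.2]
grip_width: 0.0856
```

Call:
{"fn": "servo_tool", "kwargs": {
  "rows": [
    [[0,0,0,0,0,0],[0,0,0,0,0,0],[0,0,0,0,0,0],[0,0,0,0,0,0],[0,0,0,0,0,0]]
  ],
  "grip": -1
}}

```text
clock: 21.52
position: [0.4039, -0.2266, -0.0356]
tool_rot: [3.141, -0.001, 0.229]
force: [-2.1, 1.0, 18.5]
grip_width: 0.0482
```

Call:
{"fn": "servo_tool", "kwargs": {
  "rows": [
    [[0,0,-0.5,0,0,0],[0,0,-1,0,0,0],[0,0,-2,0,0,0],[0,0,0,0,0,0],[0,0,0,0,0,0]]
  ]
}}

```text
clock: 22.15
position: [0.4033, -0.2263, -0.0017]
tool_rot: [3.141, -0.0, 0.229]
force: [-0.4, -0.5, -1.3]
grip_width: 0.0481
```

```bash
python3 -c "
from h import *
plan(403.8,-225.2,60,13.2)
f,o=wristframe(); cv2.imwrite('pics/w13.png',f['image'][:,:,::-1])
"
```

```text
t 22.15 at [ 403.3 -226.3   -1.7] rot [ 1.7999e+02 -1.0000e-02  1.3120e+01] w 48.1 F [-0.4 -0.5 -1.3]
total tool-frame cm [ 0.07 -0.09 -6.17] rotvec [ 0.01 -0.01 -0.08] n 2
[0.04, -0.05, -3.09, 0.0, -0.01, -0.04]
[0.03, -0.05, -3.09, 0.0, -0.01, -0.04]
```

View pics/w13.png

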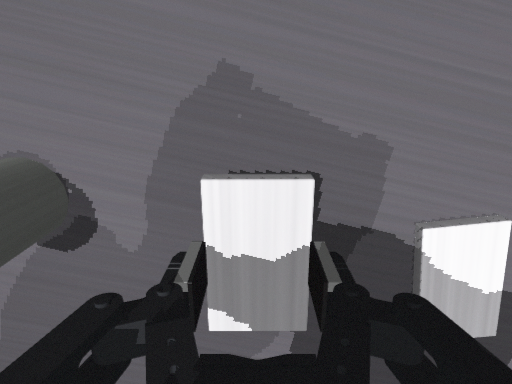

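```bash
cat >> h.py <<'E'
def toolray(f,px,zt):
    M=f['mount']; d=M[:3,:3]@np.linalg.inv(f['K'])@[px[0],px[1],1.]; c=M[:3,3]
    return (c+d*(zt-c[2])/d[2])*1000
E
python3 -c "
from h import *
f=bot.grab_frame('wrist')
for zt in (-.043,-.0456,-.048):
  print(zt,[toolray(f,p,zt).round(1) for p in [(202,179),(314,179),(307,331),(209,331)]])
"
```

```text
-0.043 [array([ 39.7, -24.7, -43. ]), array([ 39.7,  24.6, -43. ]), array([-41.5,  25.4, -43. ]), array([-41.5, -25.2, -43. ])]
-0.0456 [array([ 40.4, -24.2, -45.6]), array([ 40.5,  24.1, -45.6]), array([-39.2,  24.9, -45.6]), array([-39.3, -24.7, -45.6])]
-0.048 [array([ 41.1, -23.8, -48. ]), array([ 41.1,  23.7, -48. ]), array([-37.2,  24.4, -48. ]), array([-37.2, -24.3, -48. ])]
```

```bash
python3 -c "
from h import *
plan(539.2,10.5,60,7.3)"
```

```text
t 22.25 at [ 403.1 -226.1   -2.1] rot [-1.7998e+02  3.0000e-02  1.3130e+01] w 47.5 F [-0.8  0.2 -1.4]
total tool-frame cm [ 18.63 -19.95  -6.21] rotvec [-0.02  0.03  5.83] n 5
[3.73, -3.99, -1.24, -0.0, 0.01, 1.17]
[3.64, -4.07, -1.24, -0.0, 0.01, 1.17]
[3.56, -4.14, -1.24, -0.0, 0.01, 1.17]
[3.48, -4.21, -1.24, -0.0, 0.01, 1.17]
[3.39, -4.28, -1.24, -0.0, 0.01, 1.17]
```

Call:
{"fn": "servo_tool", "kwargs": {
  "rows": [
    [[0,0,-4,0,0,0],[2.3,-2.5,-2.2,0,0,0],[2.35,-2.5,0,0,0,0],[2.35,-2.5,0,0,0,0],[2.35,-2.5,0,0,0,0]]
  ]
}}

```text
clock: 22.88
position: [0.472, -0.1065, 0.0599]
tool_rot: [-3.141, 0.001, 0.229]
force: [0.3, -0.2, -0.8]
grip_width: 0.0478
```

Call:
{"fn": "servo_tool", "kwargs": {
  "rows": [
    [[2.35,-2.5,0,0,0,0],[2.35,-2.5,0,0,0,0],[2.3,-2.5,0,0,0,0],[2.3,-2.45,0,0,0,5.8],[0,0,0,0,0,0]]
  ]
}}

```text
clock: 23.5
position: [0.5402, 0.0131, 0.0596]
tool_rot: [-3.141, 0.0, 0.13]
force: [-1.4, -0.1, -2.4]
grip_width: 0.0482
```

Call:
{"fn": "servo_tool", "kwargs": {
  "rows": [
    [[0,0,2,0,0,0],[0,0,2,0,0,0],[0,0,0,0,0,0],[0,0,0,0,0,0]]
  ]
}}

```text
clock: 24.0
position: [0.5397, 0.01, 0.0207]
tool_rot: [3.141, 0.0, 0.128]
force: [1.3, 0.0, -0.6]
grip_width: 0.0478
```

```bash
python3 -c "
from h import *
plan(539.2,10.5,-9,7.3)
f,o=wristframe(); np.savez('w14.npz',**f);cv2.imwrite('pics/w14.png',f['image'][:,:,::-1])
print([toolray(f,p,-.0445).round(1) for p in [(202,179),(314,179),(307,331),(209,331)]])
"
```

```text
t 24.0 at [539.7  10.   20.7] rot [179.99   0.     7.32] w 47.8 F [ 1.3  0.  -0.6]
total tool-frame cm [-0.04 -0.06  2.97] rotvec [0.01 0.   0.02] n 1
[-0.04, -0.06, 2.97, 0.01, 0.0, 0.02]
[array([ 40.1, -24.4, -44.5]), array([ 40.1,  24.3, -44.5]), array([-40.2,  25.1, -44.5]), array([-40.2, -24.9, -44.5])]
```

View pics/w14.png

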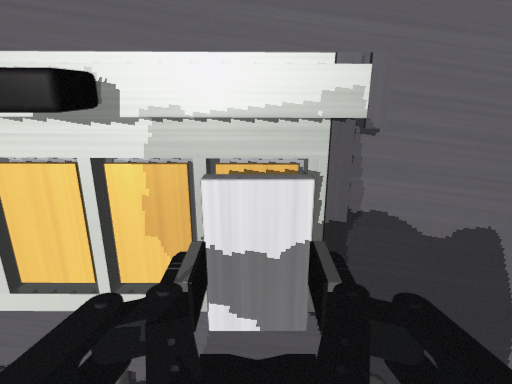

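Call:
{"fn": "servo_tool", "kwargs": {
  "rows": [
    [[-0.03,-0.05,1.2,0,0,0],[0,0,1.0,0,0,0],[0,0,0.4,0,0,0],[0,0,0,0,0,0]]
  ]
}}

```text
clock: 24.55
position: [0.5391, 0.0109, -0.0061]
tool_rot: [-3.142, 0.001, 0.128]
force: [-0.3, -0.0, -0.7]
grip_width: 0.0484
```

Call:
{"fn": "servo_tool", "kwargs": {
  "rows": [
    [[0,0,0.2,0,0,0],[0,0,0.1,0,0,0],[0,0,0,0,0,0]]
  ]
}}

```text
clock: 24.92
position: [0.5394, 0.0108, -0.0087]
tool_rot: [3.142, -0.0, 0.128]
force: [0.1, -0.3, -0.6]
grip_width: 0.048
```

```bash
python3 -c "
from h import *
plan(539.2,10.5,-9,7.3)
f,o=wristframe(); np.savez('w15.npz',**f);cv2.imwrite('pics/w15.png',f['image'][:,:,::-1])
"
```

```text
t 24.93 at [539.4  10.8  -8.7] rot [180.    -0.     7.32] w 48.0 F [ 0.1 -0.3 -0.6]
total tool-frame cm [-0.02  0.03  0.03] rotvec [ 0.   -0.    0.02] n 1
[-0.02, 0.03, 0.03, 0.0, -0.0, 0.02]
```

View pics/w15.png

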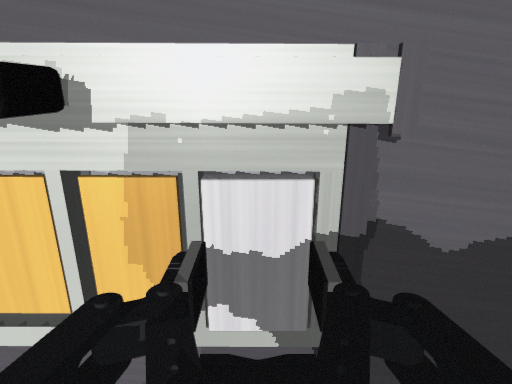

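Call:
{"fn": "servo_tool", "kwargs": {
  "rows": [
    [[0,0,0,0,0,0],[0,0,0,0,0,0],[0,0,0,0,0,0]]
  ],
  "grip": 0.5
}}

```text
clock: 25.35
position: [0.5394, 0.0109, -0.0086]
tool_rot: [-3.142, -0.0, 0.128]
force: [-0.3, 0.2, 0.9]
grip_width: 0.0642
```

Call:
{"fn": "servo_tool", "kwargs": {
  "rows": [
    [[0,0,-2,0,0,0],[0,0,-4,0,0,0],[0,0,0,0,0,0],[0,0,0,0,0,0]]
  ]
}}

```text
clock: 25.85
position: [0.5392, 0.0108, 0.051]
tool_rot: [3.142, 0.0, 0.128]
force: [0.1, 0.0, -0.3]
grip_width: 0.064
```

Call:
{"fn": "servo_tool", "kwargs": {
  "rows": [
    [[0,0,0,0,0,0],[0,0,0,0,0,0],[0,0,0,0,0,0],[0,0,0,0,0,0],[0,0,0,0,0,0]]
  ],
  "grip": -1
}}

```text
clock: 26.48
position: [0.5393, 0.0108, 0.0513]
tool_rot: [-3.142, 0.0, 0.128]
force: [0.1, -0.1, -0.0]
grip_width: 0.0002
```

```bash
python3 -c "
from h import *
plan(539.7,10.5,-1,7.3)
f,o=wristframe(); np.savez('w16.npz',**f);cv2.imwrite('pics/w16.png',f['image'][:,:,::-1])
plates(f,.036,140)
"
```

```text
t 26.48 at [539.3  10.8  51.3] rot [-180.      0.      7.32] w 0.2 F [ 0.1 -0.1 -0. ]
total tool-frame cm [0.03 0.04 5.23] rotvec [-0.    0.    0.02] n 1
[0.03, 0.04, 5.23, -0.0, 0.0, 0.02]
plate [540.7  11.3] [78.6 49.1] ang 7.5 px (218, 152, 80, 115)
```

View pics/w16.png

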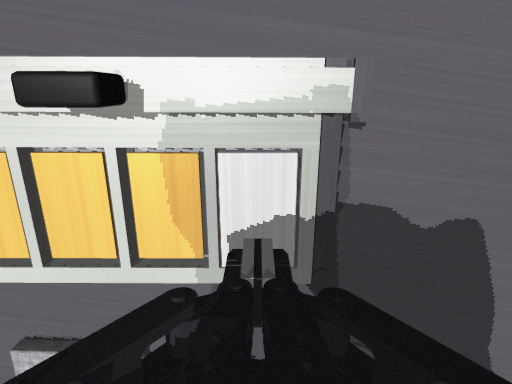

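Call:
{"fn": "servo_tool", "kwargs": {
  "rows": [
    [[0.05,0,2.5,0,0,0],[0,0,2,0,0,0],[0,0,0.5,0,0,0],[0,0,0,0,0,0]]
  ]
}}

```text
clock: 27.02
position: [0.5399, 0.0109, 0.0015]
tool_rot: [-3.142, 0.0, 0.128]
force: [0.5, -0.7, 0.1]
grip_width: -0.0003
```

Call:
{"fn": "servo_tool", "kwargs": {
  "rows": [
    [[0,0,0.2,0,0,0],[0,0,0.2,0,0,0],[0,0,0,0,0,0]]
  ]
}}

```text
clock: 27.4
position: [0.5399, 0.0109, -0.0026]
tool_rot: [-3.142, -0.0, 0.128]
force: [-0.1, 1.1, 0.2]
grip_width: -0.0002
```

Call:
{"fn": "servo_tool", "kwargs": {
  "rows": [
    [[0,0,0.2,0,0,0],[0,0,0.2,0,0,0],[0,0,0,0,0,0]]
  ]
}}

```text
clock: 27.78
position: [0.54, 0.0109, -0.0065]
tool_rot: [3.142, -0.0, 0.128]
force: [0.2, -0.0, 3.2]
grip_width: -0.0002
```

Call:
{"fn": "servo_tool", "kwargs": {
  "rows": [
    [[0,0,0.15,0,0,0],[0,0,0.15,0,0,0],[0,0,0,0,0,0]]
  ]
}}

```text
clock: 28.15
position: [0.5402, 0.0109, -0.0081]
tool_rot: [3.141, -0.001, 0.128]
force: [-9.7, -0.5, 38.9]
grip_width: 0.0001
```

Call:
{"fn": "servo_tool", "kwargs": {
  "rows": [
    [[0,0,-1,0,0,0],[0,0,-3,0,0,0],[0,0,-4,0,0,0],[0,0,-4,0,0,0],[0,0,0,0,0,0]]
  ]
}}

```text
clock: 28.78
position: [0.5414, 0.0109, 0.113]
tool_rot: [3.141, -0.005, 0.128]
force: [-0.5, -0.0, -0.8]
grip_width: 0.0002
```

```bash
python3 -c "
from h import *
plan(397,-353,110,19.5)
f,o=wristframe(); np.savez('w17.npz',**f);cv2.imwrite('pics/w17.png',cv2.resize(f['image'][60:300,150:400,::-1],None,fx=2.5,fy=2.5,interpolation=2))
plates(f,.030,140); plates(f,.036,140)
f=bot.grab_frame('top'); plates(f)
f=bot.grab_frame('scene'); cv2.imwrite('pics/s5.png',cv2.resize(f['image'][140:230,220:340,::-1],None,fx=6,fy=6,interpolation=2))
"
```

```text
t 28.77 at [541.4  10.9 113. ] rot [179.99  -0.27   7.31] w 0.2 F [-0.5 -0.  -0.8]
total tool-frame cm [-18.96  34.26   0.22] rotvec [  0.04  -0.27 -12.19] n 7
[-2.71, 4.89, 0.03, 0.01, -0.04, -1.74]
[-2.86, 4.81, 0.03, 0.01, -0.04, -1.74]
[-3.0, 4.72, 0.03, 0.01, -0.04, -1.74]
[-3.14, 4.63, 0.04, 0.01, -0.04, -1.74]
[-3.28, 4.53, 0.04, 0.01, -0.04, -1.74]
[-3.42, 4.43, 0.04, 0.01, -0.04, -1.74]
[-3.55, 4.32, 0.04, 0.01, -0.04, -1.74]
plate [539.9  11.1] [79.5 49.7] ang 7.5 px (227, 140, 61, 91)
plate [541.7  11.3] [77.7 48.5] ang 7.5 px (227, 140, 61, 91)
plate [ 397.  -352.4] [83.5 53.4] ang 19.0 px (374, 241, 29, 35)
plate [ 572.8 -353. ] [83.8 53.7] ang 37.9 px (373, 175, 33, 35)
```

View pics/w17.png

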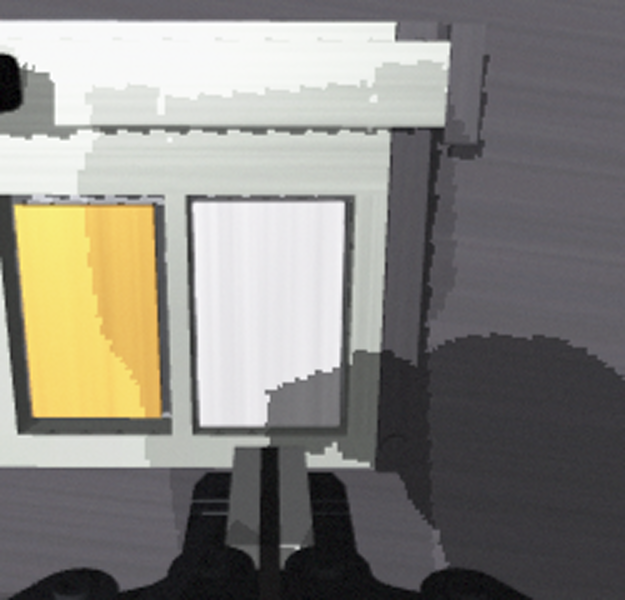

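View pics/s5.png

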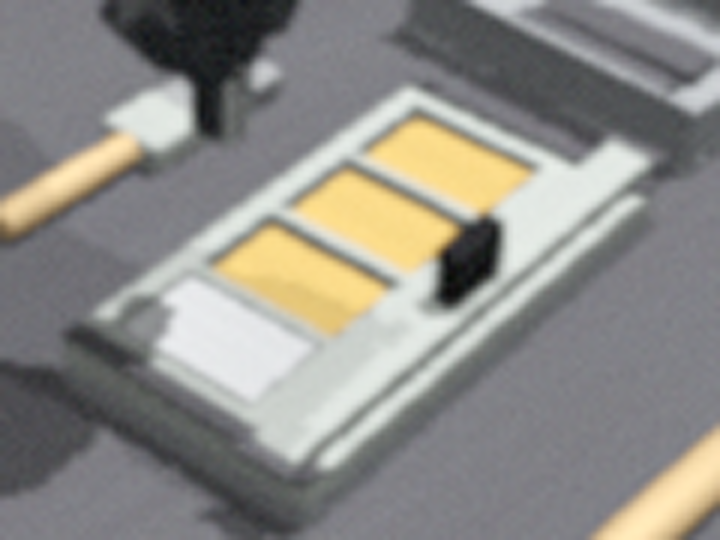

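Plate 1 is seated flush: at z = 30 mm it measures 79.5×49.7 mm, centre (539.9, 11.1). On to the next plate at (397,−353).

Call:
{"fn": "servo_tool", "kwargs": {
  "rows": [
    [[-2.7,4.9,0,0,0,0],[-2.7,4.9,0,0,0,0],[-2.7,4.9,0,0,0,0],[-2.7,4.9,0,0,0,0],[-2.7,4.9,0,0,0,0]]
  ],
  "grip": 1
}}

```text
clock: 29.55
position: [0.4358, -0.2506, 0.1092]
tool_rot: [-3.141, 0.001, 0.128]
force: [0.5, -0.4, 0.8]
grip_width: 0.0856
```

Call:
{"fn": "servo_tool", "kwargs": {
  "rows": [
    [[-2.7,4.9,0,0,0,0],[-2.76,4.86,2,0,0,0],[0,0,2,0,0,-6.1],[0,0,1,0,0,-6.1],[0,0,0,0,0,0]]
  ]
}}

```text
clock: 30.18
position: [0.3945, -0.3524, 0.0587]
tool_rot: [-3.139, 0.001, 0.34]
force: [-0.4, -0.4, -0.2]
grip_width: 0.0854
```

Call:
{"fn": "servo_tool", "kwargs": {
  "rows": [
    [[0,0,0,0,0,0],[0,0,0,0,0,0]]
  ]
}}

```text
clock: 30.42
position: [0.3957, -0.353, 0.0606]
tool_rot: [3.141, -0.0, 0.34]
force: [-0.9, -0.2, 0.2]
grip_width: 0.0855
```

```bash
python3 -c "
from h import *
plan(397,-352.8,-36.5,19.4)
f,o=wristframe(); plates(f,name='pics/w18.png')
"
```

```text
t 30.43 at [ 395.7 -353.    60.6] rot [ 1.7998e+02 -1.0000e-02  1.9460e+01] w 85.5 F [-0.9 -0.2  0.2]
total tool-frame cm [0.13 0.02 9.71] rotvec [ 0.02 -0.01  0.06] n 2
[0.07, 0.01, 4.85, 0.01, -0.0, 0.03]
[0.07, 0.01, 4.85, 0.01, -0.0, 0.03]
```

View pics/w18.png

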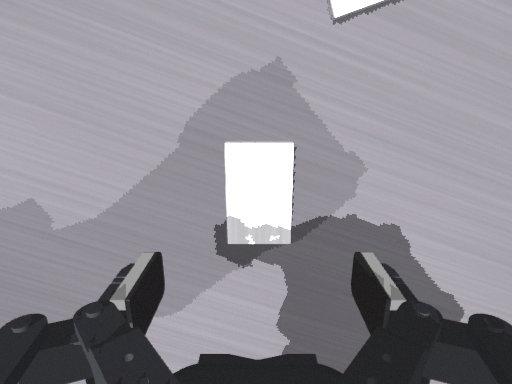

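Call:
{"fn": "servo_tool", "kwargs": {
  "rows": [
    [[0.1,0,3,0,0,0],[0,0,3,0,0,0],[0,0,2.4,0,0,0],[0,0,1.25,0,0,0],[0,0,0,0,0,0]]
  ]
}}

```text
clock: 31.1
position: [0.3963, -0.3525, -0.0364]
tool_rot: [-3.141, 0.0, 0.341]
force: [-0.7, -1.1, 0.1]
grip_width: 0.0852
```

Call:
{"fn": "servo_tool", "kwargs": {
  "rows": [
    [[0,0,0,0,0,0],[0,0,0,0,0,0],[0,0,0,0,0,0],[0,0,0,0,0,0],[0,0,0,0,0,0]]
  ],
  "grip": -1
}}

```text
clock: 31.72
position: [0.3968, -0.3531, -0.035]
tool_rot: [3.14, -0.001, 0.341]
force: [-2.2, 1.6, 16.1]
grip_width: 0.0483
```

Call:
{"fn": "servo_tool", "kwargs": {
  "rows": [
    [[0,0,-0.5,0,0,0],[0,0,-1,0,0,0],[0,0,-4,0,0,0],[0,0,-4,0,0,0],[0,0,0,0,0,0]]
  ]
}}

```text
clock: 32.35
position: [0.3977, -0.3539, 0.0619]
tool_rot: [3.137, -0.003, 0.34]
force: [0.1, -0.8, -1.5]
grip_width: 0.0479
```

```bash
python3 -c "
from h import *
plan(531.6,72,60,7.3)
f,o=wristframe(); cv2.imwrite('pics/w19.png',f['image'][:,:,::-1])
print([toolray(f,p,-.0445).round(1) for p in [(202,179),(314,179),(307,331),(209,331)]])
"
```

```text
t 32.35 at [ 397.7 -353.9   61.9] rot [ 1.7976e+02 -1.5000e-01  1.9510e+01] w 47.9 F [ 0.1 -0.8 -1.5]
total tool-frame cm [ 26.84 -35.67   0.12] rotvec [ 0.22 -0.18 12.21] n 8
[3.36, -4.46, 0.01, 0.03, -0.02, 1.53]
[3.24, -4.55, 0.02, 0.03, -0.02, 1.53]
[3.11, -4.63, 0.02, 0.03, -0.02, 1.53]
[2.99, -4.71, 0.02, 0.03, -0.02, 1.53]
[2.86, -4.79, 0.02, 0.03, -0.02, 1.53]
[2.73, -4.87, 0.02, 0.03, -0.02, 1.53]
[2.6, -4.94, 0.02, 0.03, -0.02, 1.53]
[2.47, -5.0, 0.02, 0.03, -0.02, 1.53]
[array([ 40.1, -24.4, -44.5]), array([ 40.2,  24.3, -44.5]), array([-40.2,  25.1, -44.5]), array([-40.2, -24.9, -44.5])]
```

View pics/w19.png

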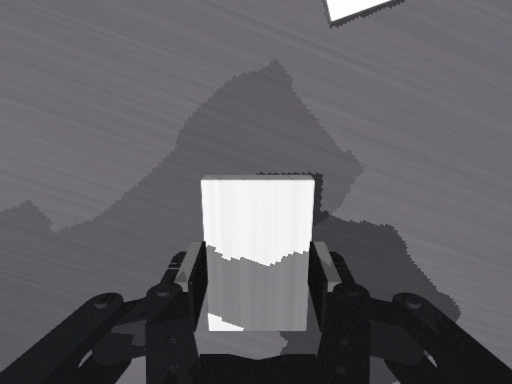

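Call:
{"fn": "servo_tool", "kwargs": {
  "rows": [
    [[2.98,-3.96,0,0,0,0],[2.98,-3.96,0,0,0,0],[2.98,-3.96,0,0,0,0],[2.98,-3.96,0,0,0,0],[2.98,-3.96,0,0,0,0]]
  ]
}}

```text
clock: 33.02
position: [0.4704, -0.1146, 0.0581]
tool_rot: [-3.141, 0.001, 0.341]
force: [-0.0, 0.1, -1.3]
grip_width: 0.0482
```

Call:
{"fn": "servo_tool", "kwargs": {
  "rows": [
    [[2.98,-3.96,0,0,0,0],[2.98,-3.96,0,0,0,0],[2.98,-3.96,0,0,0,0],[2.98,-3.96,0,0,0,6.1],[0,0,0,0,0,6.1]]
  ]
}}

```text
clock: 33.65
position: [0.5301, 0.0771, 0.0579]
tool_rot: [-3.14, 0.001, 0.13]
force: [-0.2, -0.4, -1.7]
grip_width: 0.048
```

Call:
{"fn": "servo_tool", "kwargs": {
  "rows": [
    [[0,0,2,0,0,0],[0,0,2,0,0,0],[0,0,0,0,0,0],[0,0,0,0,0,0]]
  ]
}}

```text
clock: 34.15
position: [0.53, 0.0728, 0.019]
tool_rot: [3.142, 0.0, 0.128]
force: [0.2, -0.6, -1.3]
grip_width: 0.0481
```

```bash
python3 -c "
from h import *
plan(531.8,72.4,-9,7.3)
f,o=wristframe(); np.savez('w20.npz',**f);cv2.imwrite('pics/w20.png',f['image'][:,:,::-1])
"
```

```text
t 34.15 at [530.   72.8  19. ] rot [1.80e+02 2.00e-02 7.32e+00] w 48.1 F [ 0.2 -0.6 -1.3]
total tool-frame cm [0.17 0.06 2.8 ] rotvec [0.   0.02 0.02] n 1
[0.17, 0.06, 2.8, 0.0, 0.02, 0.02]
```

View pics/w20.png

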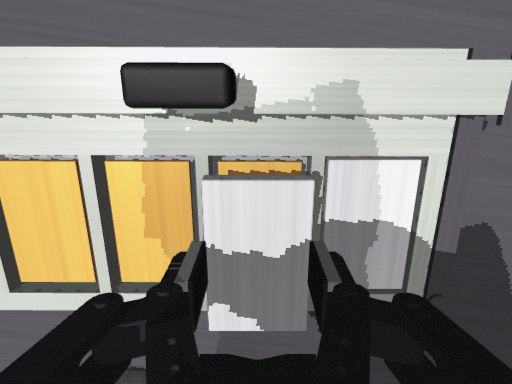

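Call:
{"fn": "servo_tool", "kwargs": {
  "rows": [
    [[0.17,0.06,1.2,0,0,0],[0,0,0.9,0,0,0],[0,0,0.4,0,0,0],[0,0,0,0,0,0]]
  ]
}}

```text
clock: 34.7
position: [0.5316, 0.0724, -0.0066]
tool_rot: [-3.142, 0.001, 0.128]
force: [0.3, 0.2, -0.9]
grip_width: 0.0478
```

Call:
{"fn": "servo_tool", "kwargs": {
  "rows": [
    [[0,0,0.2,0,0,0],[0,0,0.1,0,0,0],[0,0,0,0,0,0]]
  ]
}}

```text
clock: 35.08
position: [0.5319, 0.0725, -0.0092]
tool_rot: [-3.142, -0.0, 0.128]
force: [0.8, 0.1, -0.9]
grip_width: 0.0479
```

```bash
python3 -c "
from h import *
plan(531.8,72.4,-9,7.3)
f,o=wristframe(); cv2.imwrite('pics/w21.png',f['image'][:,:,::-1])
"
```

```text
t 35.08 at [531.9  72.5  -9.2] rot [-1.80e+02 -1.00e-02  7.33e+00] w 47.9 F [ 0.8  0.1 -0.9]
total tool-frame cm [-0.01  0.01 -0.02] rotvec [-0.   -0.01  0.03] n 1
[-0.01, 0.01, -0.02, -0.0, -0.01, 0.03]
```

View pics/w21.png

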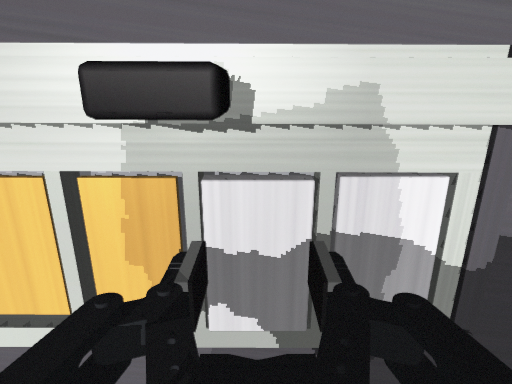

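Aligned the same as the first. Release, then press.

Call:
{"fn": "servo_tool", "kwargs": {
  "rows": [
    [[0,0,0,0,0,0],[0,0,0,0,0,0],[0,0,0,0,0,0]]
  ],
  "grip": 0.5
}}

```text
clock: 35.5
position: [0.5318, 0.0724, -0.0091]
tool_rot: [-3.142, -0.0, 0.128]
force: [-0.9, -0.3, -0.0]
grip_width: 0.0637
```

Call:
{"fn": "servo_tool", "kwargs": {
  "rows": [
    [[0,0,-2,0,0,0],[0,0,-4,0,0,0],[0,0,0,0,0,0],[0,0,0,0,0,0]]
  ]
}}

```text
clock: 36.0
position: [0.5317, 0.0724, 0.0505]
tool_rot: [-3.142, 0.0, 0.128]
force: [0.5, -0.1, -0.1]
grip_width: 0.0639
```

Call:
{"fn": "servo_tool", "kwargs": {
  "rows": [
    [[0,0,0,0,0,0],[0,0,0,0,0,0],[0,0,0,0,0,0],[0,0,0,0,0,0],[0,0,0,0,0,0]]
  ],
  "grip": -1
}}

```text
clock: 36.62
position: [0.5318, 0.0724, 0.0508]
tool_rot: [-3.142, 0.0, 0.128]
force: [-0.3, -0.2, 0.6]
grip_width: -0.0
```

```bash
python3 -c "
from h import *
plan(532,72.6,-3,7.3)
f,o=wristframe(); cv2.imwrite('pics/w22.png',f['image'][:,:,::-1])
plates(f,.036,140);plates(f,.03,140)
"
```

```text
t 36.62 at [531.8  72.4  50.8] rot [-180.      0.      7.33] w -0.0 F [-0.3 -0.2  0.6]
total tool-frame cm [ 0.02 -0.01  5.38] rotvec [-0.    0.    0.03] n 1
[0.02, -0.01, 5.38, -0.0, 0.0, 0.03]
plate [532.7  72.8] [78.6 49.1] ang 7.2 px (218, 153, 80, 115)
plate [542.2  13.4] [76.2 48.3] ang 7.4 px (314, 152, 82, 112)
plate [530.3  72.5] [81.1 50.6] ang 7.2 px (218, 153, 80, 115)
plate [540.2  11.3] [78.5 49.7] ang 7.4 px (314, 152, 82, 112)
```

View pics/w22.png

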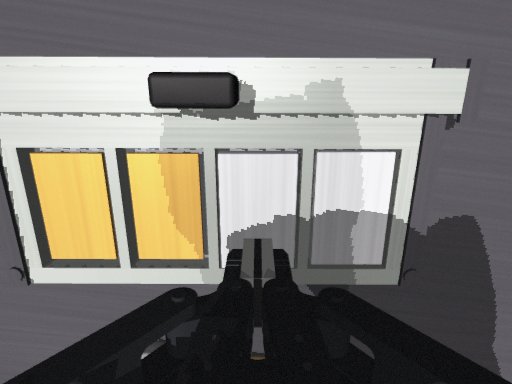

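Call:
{"fn": "servo_tool", "kwargs": {
  "rows": [
    [[0,0,2.5,0,0,0],[0,0,2,0,0,0],[0,0,0.6,0,0,0],[0,0,0,0,0,0]]
  ]
}}

```text
clock: 37.17
position: [0.5318, 0.0724, -0.0001]
tool_rot: [3.142, 0.0, 0.128]
force: [0.0, -0.8, -1.5]
grip_width: -0.0001
```

Call:
{"fn": "servo_tool", "kwargs": {
  "rows": [
    [[0,0,0.2,0,0,0],[0,0,0.2,0,0,0],[0,0,0.2,0,0,0],[0,0,0,0,0,0]]
  ]
}}

```text
clock: 37.67
position: [0.5322, 0.0725, -0.0058]
tool_rot: [-3.142, -0.001, 0.128]
force: [0.5, 0.7, 3.4]
grip_width: -0.0001
```

Call:
{"fn": "servo_tool", "kwargs": {
  "rows": [
    [[0,0,0.2,0,0,0],[0,0,0.1,0,0,0],[0,0,0,0,0,0]]
  ]
}}

```text
clock: 38.05
position: [0.5323, 0.0725, -0.008]
tool_rot: [-3.142, -0.001, 0.128]
force: [-6.0, -1.3, 24.5]
grip_width: 0.0002
```

Call:
{"fn": "servo_tool", "kwargs": {
  "rows": [
    [[0,0,0.04,0,0,0],[0,0,0,0,0,0]]
  ]
}}

```text
clock: 38.3
position: [0.5324, 0.0725, -0.0081]
tool_rot: [-3.142, -0.001, 0.128]
force: [-7.7, -1.5, 32.8]
grip_width: 0.0
```

Call:
{"fn": "servo_tool", "kwargs": {
  "rows": [
    [[0,0,-1,0,0,0],[0,0,-3,0,0,0],[0,0,-4,0,0,0],[0,0,-4,0,0,0],[0,0,0,0,0,0]]
  ]
}}

```text
clock: 38.92
position: [0.5335, 0.0727, 0.1133]
tool_rot: [-3.141, -0.005, 0.128]
force: [-0.8, -0.1, -0.5]
grip_width: -0.0001
```

```bash
python3 -c "
from h import *
plan(572.9,-353,110,37.9)
f,o=wristframe(); cv2.imwrite('pics/w23.png',f['image'][:,:,::-1])
plates(f,.030,140)
f=bot.grab_frame('top'); plates(f)
"
```

```text
t 38.92 at [533.5  72.7 113.3] rot [-179.97   -0.28    7.31] w -0.1 F [-0.8 -0.1 -0.5]
total tool-frame cm [-1.51 42.73  0.3 ] rotvec [  0.05  -0.28 -30.59] n 8
[-0.19, 5.34, 0.04, 0.01, -0.04, -3.82]
[-0.54, 5.32, 0.04, 0.01, -0.04, -3.82]
[-0.9, 5.27, 0.04, 0.01, -0.04, -3.82]
[-1.25, 5.2, 0.04, 0.01, -0.04, -3.82]
[-1.59, 5.1, 0.04, 0.01, -0.04, -3.82]
[-1.93, 4.98, 0.04, 0.01, -0.04, -3.82]
[-2.26, 4.84, 0.04, 0.01, -0.04, -3.82]
[-2.57, 4.68, 0.04, 0.01, -0.04, -3.82]
plate [540.4  11.2] [78.6 49.8] ang 7.4 px (301, 140, 64, 90)
plate [531.9  72.7] [79.6 49.6] ang 7.2 px (228, 140, 60, 91)
plate [ 572.8 -353.1] [83.9 54.1] ang 38.0 px (372, 175, 34, 35)
```

View pics/w23.png

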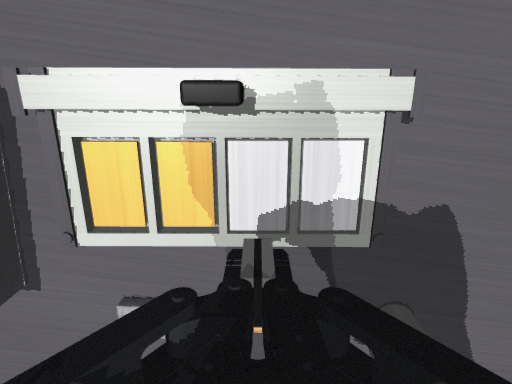

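Both plates are flush. Third plate at (573,−353).

Call:
{"fn": "servo_tool", "kwargs": {
  "rows": [
    [[-0.15,4.75,0,0,0,0],[-0.15,4.75,0,0,0,0],[-0.15,4.75,0,0,0,0],[-0.15,4.75,0,0,0,0],[-0.15,4.75,0,0,0,0]]
  ],
  "grip": 1
}}

```text
clock: 39.65
position: [0.5539, -0.1655, 0.109]
tool_rot: [-3.141, 0.002, 0.128]
force: [-0.4, 0.8, -0.3]
grip_width: 0.0854
```

Call:
{"fn": "servo_tool", "kwargs": {
  "rows": [
    [[-0.15,4.75,0,0,0,0],[-0.15,4.75,0,0,0,0],[-0.15,4.75,0,0,0,0],[-0.2,4.73,0,0,0,-7.65],[0,0,1.5,0,0,-7.65]]
  ]
}}

```text
clock: 40.28
position: [0.5712, -0.3575, 0.094]
tool_rot: [3.141, 0.001, 0.395]
force: [0.5, 0.4, -0.8]
grip_width: 0.0852
```

Call:
{"fn": "servo_tool", "kwargs": {
  "rows": [
    [[0,0,2,0,0,-7.65],[0,0,1.7,0,0,-7.65],[0,0,0,0,0,0],[0,0,0,0,0,0]]
  ]
}}

```text
clock: 40.78
position: [0.5724, -0.3532, 0.0583]
tool_rot: [-3.141, 0.0, 0.659]
force: [1.0, -0.0, 1.1]
grip_width: 0.0856
```

```bash
python3 -c "
from h import *
plan(572.9,-353,-36.5,37.9)
f,o=wristframe(); plates(f,name='pics/w24.png')
"
```

```text
t 40.77 at [ 572.4 -353.2   58.3] rot [-1.7998e+02  1.0000e-02  3.7740e+01] w 85.6 F [ 1.  -0.   1.1]
total tool-frame cm [0.05 0.02 9.48] rotvec [-0.02  0.01 -0.16] n 2
[0.03, 0.01, 4.74, -0.01, 0.0, -0.08]
[0.03, 0.01, 4.74, -0.01, 0.0, -0.08]
plate [ 574.1 -353.1] [76.7 49.7] ang 37.8 px (225, 145, 70, 99)
```

View pics/w24.png

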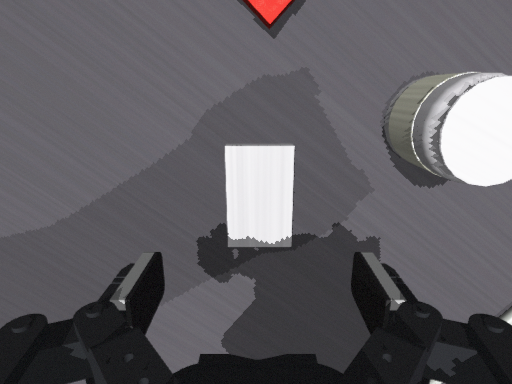

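Call:
{"fn": "servo_tool", "kwargs": {
  "rows": [
    [[0.05,0.02,3,0,0,0],[0,0,3,0,0,0],[0,0,2.2,0,0,0],[0,0,1.25,0,0,0],[0,0,0,0,0,0]]
  ]
}}

```text
clock: 41.45
position: [0.5728, -0.3529, -0.0365]
tool_rot: [-3.141, 0.0, 0.662]
force: [0.4, 0.2, 0.4]
grip_width: 0.0855
```

Call:
{"fn": "servo_tool", "kwargs": {
  "rows": [
    [[0,0,0,0,0,0],[0,0,0,0,0,0],[0,0,0,0,0,0],[0,0,0,0,0,0],[0,0,0,0,0,0]]
  ],
  "grip": -1
}}

```text
clock: 42.08
position: [0.5734, -0.3533, -0.0348]
tool_rot: [3.14, -0.0, 0.662]
force: [-2.8, 2.2, 11.2]
grip_width: 0.0479
```

Call:
{"fn": "servo_tool", "kwargs": {
  "rows": [
    [[0,0,-0.5,0,0,0],[0,0,-1,0,0,0],[0,0,-4,0,0,0],[0,0,-4,0,0,0],[0,0,0,0,0,0]]
  ]
}}

```text
clock: 42.7
position: [0.5747, -0.3541, 0.0628]
tool_rot: [3.137, -0.002, 0.662]
force: [0.1, 0.1, -1.4]
grip_width: 0.0479
```

```bash
python3 -c "
from h import *
plan(524,134,60,7.3)
f,o=wristframe(); cv2.imwrite('pics/w25.png',f['image'][:,:,::-1])
"
```

```text
t 42.7 at [ 574.7 -354.1   62.8] rot [ 1.7971e+02 -1.3000e-01  3.7910e+01] w 47.9 F [ 0.1  0.1 -1.4]
total tool-frame cm [ 25.99 -41.62   0.13] rotvec [ 0.25 -0.2  30.61] n 9
[2.89, -4.62, 0.01, 0.03, -0.02, 3.4]
[2.61, -4.79, 0.02, 0.03, -0.02, 3.4]
[2.32, -4.93, 0.02, 0.03, -0.02, 3.4]
[2.02, -5.06, 0.02, 0.03, -0.02, 3.4]
[1.72, -5.17, 0.02, 0.03, -0.02, 3.4]
[1.41, -5.27, 0.02, 0.03, -0.02, 3.4]
[1.09, -5.34, 0.02, 0.03, -0.02, 3.4]
[0.77, -5.4, 0.03, 0.03, -0.02, 3.4]
[0.45, -5.43, 0.03, 0.03, -0.02, 3.4]
```

View pics/w25.png

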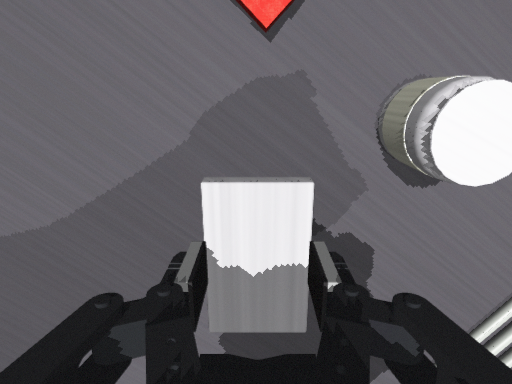

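Call:
{"fn": "servo_tool", "kwargs": {
  "rows": [
    [[2.6,-4.15,0,0,0,0],[2.6,-4.15,0,0,0,0],[2.6,-4.15,0,0,0,0],[2.6,-4.15,0,0,0,0],[2.6,-4.15,0,0,0,0]]
  ]
}}

```text
clock: 43.38
position: [0.547, -0.1078, 0.0582]
tool_rot: [-3.141, 0.001, 0.662]
force: [0.7, 0.3, -0.2]
grip_width: 0.0478
```

Call:
{"fn": "servo_tool", "kwargs": {
  "rows": [
    [[2.6,-4.15,0,0,0,0],[2.6,-4.15,0,0,0,0],[2.6,-4.15,0,0,0,0],[2.6,-4.15,0,0,0,7.65],[2.1,-4.4,0,0,0,7.65]]
  ]
}}

```text
clock: 44.0
position: [0.523, 0.1353, 0.0582]
tool_rot: [-3.141, 0.001, 0.39]
force: [0.8, 0.0, -2.0]
grip_width: 0.0479
```

Call:
{"fn": "servo_tool", "kwargs": {
  "rows": [
    [[0,0,2,0,0,7.65],[0,0,2,0,0,7.65],[0,0,0,0,0,0],[0,0,0,0,0,0]]
  ]
}}

```text
clock: 44.5
position: [0.5239, 0.134, 0.0192]
tool_rot: [3.142, 0.0, 0.131]
force: [0.2, -0.5, -0.3]
grip_width: 0.0481
```

```bash
python3 -c "
from h import *
plan(524.7,134,-9.2,7.3)
f,o=wristframe(); cv2.imwrite('pics/w26.png',f['image'][:,:,::-1])
print([toolray(f,p,-.0448).round(1) for p in [(202,182),(313,182),(307,332),(209,332)]])
"
```

```text
t 44.5 at [523.9 134.   19.2] rot [1.8e+02 1.0e-02 7.5e+00] w 48.1 F [ 0.2 -0.5 -0.3]
total tool-frame cm [0.08 0.01 2.84] rotvec [0.   0.01 0.2 ] n 1
[0.08, 0.01, 2.84, 0.0, 0.01, 0.2]
[array([ 38.8, -24.4, -44.8]), array([ 38.8,  23.9, -44.8]), array([-40.6,  25.1, -44.8]), array([-40.6, -24.8, -44.8])]
```

View pics/w26.png

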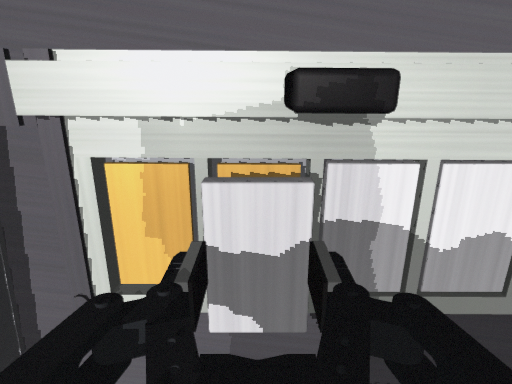

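Call:
{"fn": "servo_tool", "kwargs": {
  "rows": [
    [[0.1,0.01,1.2,0,0,0.2],[0,0,0.9,0,0,0],[0,0,0.4,0,0,0],[0,0,0,0,0,0]]
  ]
}}

```text
clock: 45.05
position: [0.5247, 0.134, -0.0065]
tool_rot: [3.141, 0.001, 0.125]
force: [-0.3, -0.8, -0.3]
grip_width: 0.0477
```

Call:
{"fn": "servo_tool", "kwargs": {
  "rows": [
    [[0,0,0.2,0,0,0],[0,0,0.1,0,0,0],[0,0,0,0,0,0]]
  ]
}}

```text
clock: 45.42
position: [0.5249, 0.1341, -0.0091]
tool_rot: [-3.142, -0.0, 0.124]
force: [-0.3, -0.4, -1.4]
grip_width: 0.0476
```

```bash
python3 -c "
from h import *
plan(525,134,-9.2,7.3)
f,o=wristframe(); cv2.imwrite('pics/w27.png',f['image'][:,:,::-1])
"
```

```text
t 45.42 at [524.9 134.1  -9.1] rot [-180.     -0.      7.13] w 47.6 F [-0.3 -0.4 -1.4]
total tool-frame cm [0.01 0.01 0.01] rotvec [-0.   -0.   -0.17] n 1
[0.01, 0.01, 0.01, -0.0, -0.0, -0.17]
```

View pics/w27.png

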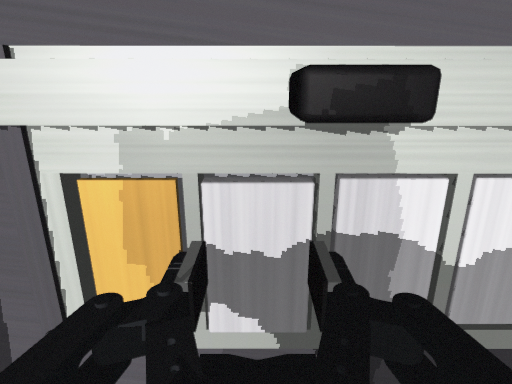

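Call:
{"fn": "servo_tool", "kwargs": {
  "rows": [
    [[0,0,0,0,0,0],[0,0,0,0,0,0],[0,0,0,0,0,0]]
  ],
  "grip": 0.5
}}

```text
clock: 45.85
position: [0.5249, 0.1341, -0.009]
tool_rot: [-3.142, -0.0, 0.124]
force: [0.5, 0.2, 0.0]
grip_width: 0.0642
```

Call:
{"fn": "servo_tool", "kwargs": {
  "rows": [
    [[0,0,-2,0,0,0],[0,0,-4,0,0,0],[0,0,0,0,0,0],[0,0,0,0,0,0]]
  ]
}}

```text
clock: 46.35
position: [0.5248, 0.1341, 0.0506]
tool_rot: [-3.142, 0.0, 0.124]
force: [-0.1, -0.9, -0.6]
grip_width: 0.064
```

Call:
{"fn": "servo_tool", "kwargs": {
  "rows": [
    [[0,0,0,0,0,0],[0,0,0,0,0,0],[0,0,0,0,0,0],[0,0,0,0,0,0],[0,0,0,0,0,0]]
  ],
  "grip": -1
}}

```text
clock: 46.98
position: [0.5249, 0.1341, 0.0509]
tool_rot: [-3.142, 0.0, 0.124]
force: [-0.4, 0.1, 0.8]
grip_width: 0.0004
```

```bash
python3 -c "
from h import *
plan(524.3,134,-3,7.3)
f,o=wristframe(); cv2.imwrite('pics/w28.png',f['image'][:,:,::-1])
plates(f,.036,140);plates(f,.03,140)
"
```

```text
t 46.98 at [524.9 134.1  50.9] rot [-180.      0.      7.12] w 0.4 F [-0.4  0.1  0.8]
total tool-frame cm [-0.06 -0.    5.39] rotvec [-0.    0.   -0.18] n 1
[-0.06, -0.0, 5.39, -0.0, 0.0, -0.18]
plate [541.9  15.3] [76.5 48.5] ang 7.4 px (400, 153, 94, 112)
plate [534.4  74.9] [76.3 48.2] ang 7.2 px (313, 153, 82, 112)
plate [540.1  11.4] [78.9 50. ] ang 7.4 px (400, 153, 94, 112)
plate [532.3  72.8] [78.7 49.7] ang 7.2 px (313, 153, 82, 112)
```

View pics/w28.png

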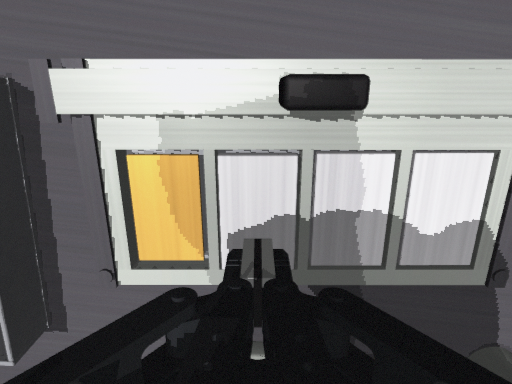

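Call:
{"fn": "servo_tool", "kwargs": {
  "rows": [
    [[-0.06,0,2.5,0,0,0],[0,0,2,0,0,0],[0,0,0.6,0,0,0],[0,0,0,0,0,0]]
  ]
}}

```text
clock: 47.52
position: [0.5243, 0.134, -0.0]
tool_rot: [3.142, 0.0, 0.124]
force: [0.0, 0.2, 0.4]
grip_width: -0.0
```

Call:
{"fn": "servo_tool", "kwargs": {
  "rows": [
    [[0,0,0.2,0,0,0],[0,0,0.2,0,0,0],[0,0,0.2,0,0,0],[0,0,0,0,0,0]]
  ]
}}

```text
clock: 48.02
position: [0.5247, 0.1341, -0.0056]
tool_rot: [-3.141, -0.001, 0.124]
force: [-0.4, 0.4, 3.7]
grip_width: 0.0001
```

Call:
{"fn": "servo_tool", "kwargs": {
  "rows": [
    [[0,0,0.2,0,0,0],[0,0,0.13,0,0,0],[0,0,0,0,0,0]]
  ]
}}

```text
clock: 48.4
position: [0.5248, 0.1341, -0.008]
tool_rot: [-3.141, -0.001, 0.124]
force: [-5.1, -1.0, 27.0]
grip_width: 0.0001
```

Call:
{"fn": "servo_tool", "kwargs": {
  "rows": [
    [[0,0,-1,0,0,0],[0,0,-3,0,0,0],[0,0,-4,0,0,0],[0,0,-4,0,0,0],[0,0,0,0,0,0]]
  ]
}}

```text
clock: 49.02
position: [0.5259, 0.1345, 0.1136]
tool_rot: [-3.14, -0.005, 0.124]
force: [-0.2, 1.0, -0.7]
grip_width: 0.0
```

```bash
python3 -c "
from h import *
plan(604,110,90,7.3)
f,o=wristframe(); cv2.imwrite('pics/w29.png',f['image'][:,:,::-1]);np.savez('w29.npz',**f)
plates(f,.030,140)
f=bot.grab_frame('scene'); cv2.imwrite('pics/s6.png',f['image'][:,:,::-1])
"
```

```text
t 49.02 at [525.9 134.5 113.6] rot [-179.94   -0.28    7.12] w 0.0 F [-0.2  1.  -0.7]
total tool-frame cm [7.43 3.4  2.39] rotvec [-0.06 -0.28 -0.18] n 2
[3.72, 1.7, 1.19, -0.03, -0.14, -0.09]
[3.72, 1.7, 1.19, -0.03, -0.14, -0.09]
plate [532.2  72.7] [77.9 49.7] ang 7.2 px (301, 141, 64, 89)
plate [540.3  11.4] [78.7 50. ] ang 7.3 px (371, 140, 70, 90)
plate [524.8 133.9] [80.4 50.2] ang 7.2 px (228, 139, 62, 92)
```

View pics/w29.png

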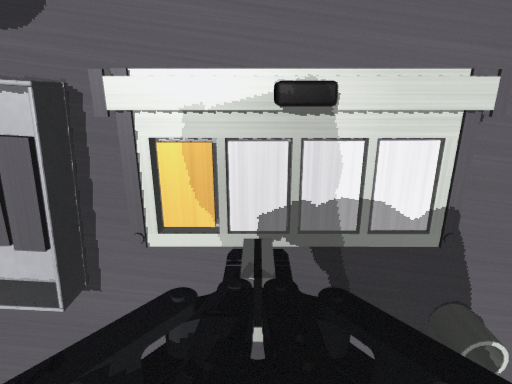

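View pics/s6.png

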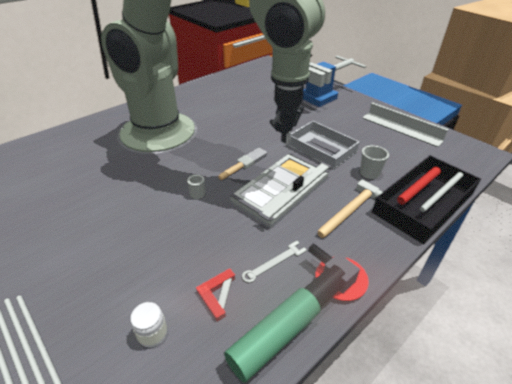

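```bash
python3 -c "
import cv2
im=cv2.imread('pics/w29.png'); cv2.imwrite('pics/w29z.png',cv2.resize(im[125:250,140:460],None,fx=2.5,fy=4,interpolation=2))"
```

```text
(no output)
```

View pics/w29z.png

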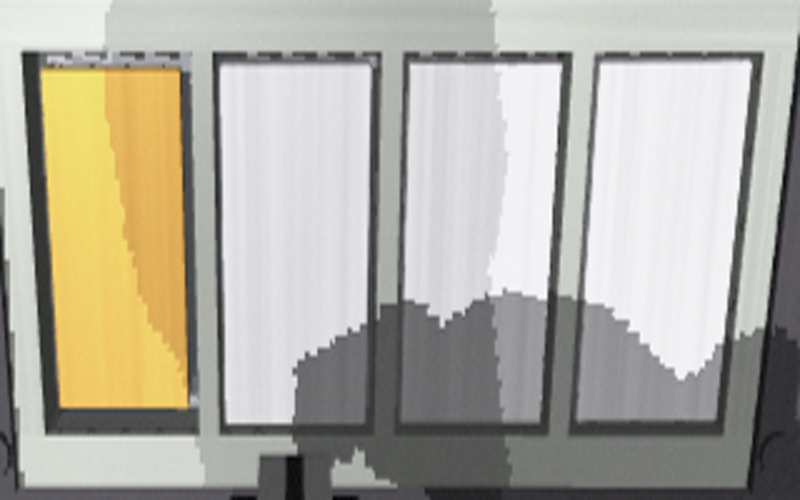

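All three plates sit with even gaps. Now I'll push the bar from behind its grip with the fingers shut.

```bash
python3 -c "
from h import *
plan(632,115,100,7.3)
f=dict(np.load('w29.npz'))
for p in [(275,81),(337,81),(337,106),(275,106)]: print(ray(f,p,.0775)*1000)"
```

```text
t 49.12 at [524.3 134.  110.7] rot [-1.7999e+02 -3.0000e-02  7.1300e+00] w 0.3 F [-0.   0.3 -0. ]
total tool-frame cm [10.45  3.22  1.08] rotvec [-0.01 -0.03 -0.17] n 2
[5.23, 1.61, 0.54, -0.0, -0.02, -0.09]
[5.22, 1.62, 0.54, -0.0, -0.02, -0.09]
[609.00889713 133.90851222  77.5       ]
[613.92034703  94.9677892   77.5       ]
[598.87148526  91.93745607  77.5       ]
[593.8500613  131.74560352  77.5       ]
```

Call:
{"fn": "servo_tool", "kwargs": {
  "rows": [
    [[3.5,1.1,0,0,0,0],[3.5,1.1,0,0,0,0],[3.45,1.0,0,0,0,0],[0,0,0,0,0,0],[0,0,0,0,0,0]]
  ]
}}

```text
clock: 49.75
position: [0.6309, 0.1152, 0.1093]
tool_rot: [3.141, 0.002, 0.124]
force: [0.2, 0.1, -0.3]
grip_width: -0.0001
```

Call:
{"fn": "servo_tool", "kwargs": {
  "rows": [
    [[0,0,4,0,0,0],[0,0,4,0,0,0],[0,0,1.4,0,0,0],[0,0,0,0,0,0]]
  ]
}}

```text
clock: 50.25
position: [0.6314, 0.1153, 0.0164]
tool_rot: [3.141, 0.001, 0.125]
force: [-0.2, 0.7, 0.7]
grip_width: 0.0001
```

```bash
python3 -c "
from h import *
plan(632,115,17,7.3)
f,o=wristframe(); cv2.imwrite('pics/w30.png',f['image'][:,:,::-1])
f=bot.grab_frame('scene'); cv2.imwrite('pics/s7.png',cv2.resize(f['image'][100:240,200:380,::-1],None,fx=4.3,fy=4.3,interpolation=2))
"
```

```text
t 50.25 at [631.4 115.3  16.4] rot [1.7999e+02 7.0000e-02 7.1400e+00] w 0.1 F [-0.2  0.7  0.7]
total tool-frame cm [ 0.06  0.04 -0.06] rotvec [ 0.01  0.07 -0.16] n 1
[0.06, 0.04, -0.06, 0.01, 0.07, -0.16]
```

View pics/w30.png

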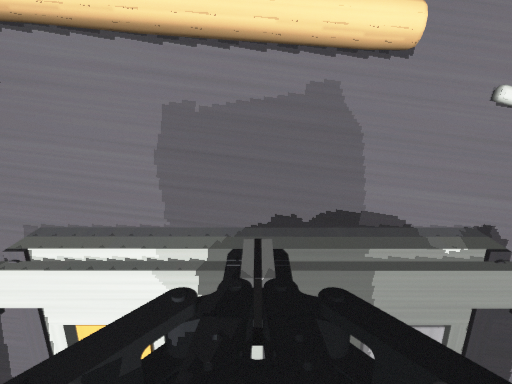

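View pics/s7.png

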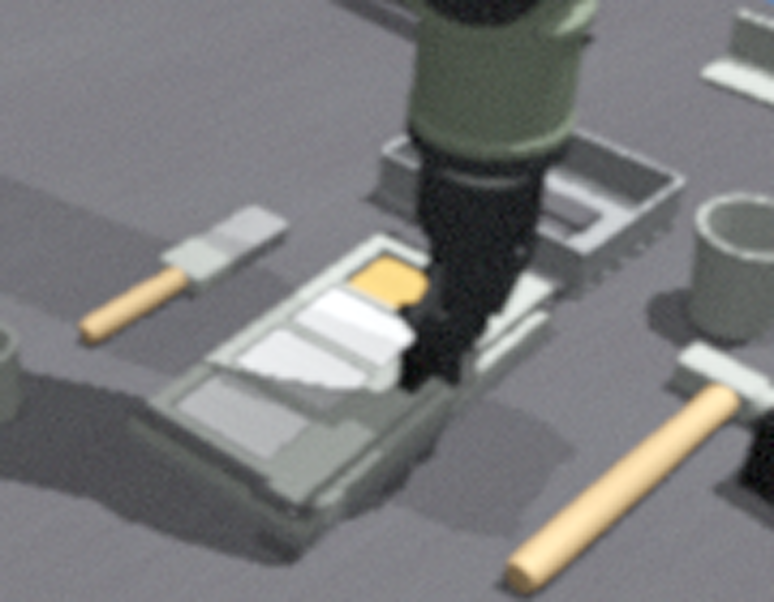

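Call:
{"fn": "servo_tool", "kwargs": {
  "rows": [
    [[-0.6,0,0,0,0,0],[-0.6,0,0,0,0,0],[-0.6,0,0,0,0,0]]
  ]
}}

```text
clock: 50.72
position: [0.6144, 0.1131, 0.0174]
tool_rot: [-3.141, -0.002, 0.124]
force: [2.5, -0.9, 2.2]
grip_width: 0.0001
```

Call:
{"fn": "servo_tool", "kwargs": {
  "rows": [
    [[-0.8,0,0,0,0,0],[-0.8,0,0,0,0,0],[-0.8,0,0,0,0,0],[-0.8,0,0,0,0,0]]
  ]
}}

```text
clock: 51.22
position: [0.5818, 0.109, 0.0166]
tool_rot: [-3.142, -0.0, 0.124]
force: [3.1, 1.0, 2.7]
grip_width: -0.0001
```

Call:
{"fn": "servo_tool", "kwargs": {
  "rows": [
    [[-0.5,0,0,0,0,0],[-0.5,0,0,0,0,0],[0,0,0,0,0,0]]
  ]
}}

```text
clock: 51.6
position: [0.5716, 0.1076, 0.0164]
tool_rot: [3.141, 0.001, 0.124]
force: [-1.1, -0.7, -0.3]
grip_width: 0.0001
```

Call:
{"fn": "servo_tool", "kwargs": {
  "rows": [
    [[-0.25,0,0,0,0,0],[-0.25,0,0,0,0,0],[0,0,0,0,0,0]]
  ]
}}

```text
clock: 51.98
position: [0.57, 0.1074, 0.0167]
tool_rot: [-3.141, -0.005, 0.124]
force: [18.2, 0.3, -13.7]
grip_width: 0.0001
```

Call:
{"fn": "servo_tool", "kwargs": {
  "rows": [
    [[-0.2,0,0,0,0,0],[0,0,0,0,0,0]]
  ]
}}

```text
clock: 52.22
position: [0.5702, 0.1075, 0.017]
tool_rot: [-3.141, -0.009, 0.124]
force: [29.3, 1.9, -22.0]
grip_width: -0.0002
```

Hit the stop. Backing off and checking.

Call:
{"fn": "servo_tool", "kwargs": {
  "rows": [
    [[1.0,0,0,0,0,0],[1.0,0,0,0,0,0],[0,0,-3,0,0,0],[0,0,-6,0,0,0],[0,0,-3,0,0,0]]
  ]
}}

```text
clock: 52.85
position: [0.5861, 0.1094, 0.1393]
tool_rot: [-3.141, -0.002, 0.124]
force: [0.5, -0.8, 0.1]
grip_width: -0.0004
```

Call:
{"fn": "servo_tool", "kwargs": {
  "rows": [
    [[-4,0,0,0,0,0],[-4,0,0,0,0,0],[-2,0,-3,0,0,0],[0,0,0,0,0,0],[0,0,0,0,0,0]]
  ]
}}

```text
clock: 53.48
position: [0.4864, 0.097, 0.1665]
tool_rot: [-3.142, 0.0, 0.124]
force: [0.3, 0.4, -0.7]
grip_width: -0.0001
```

```bash
python3 -c "
from h import *
f,o=wristframe(); cv2.imwrite('pics/w31.png',f['image'][:,:,::-1]);np.savez('w31.npz',**f)
print(o['position'],o['force'],o['clock'])
f=bot.grab_frame('scene'); cv2.imwrite('pics/s8.png',f['image'][:,:,::-1])
f=bot.grab_frame('top'); cv2.imwrite('pics/t8.png',f['image'][:,:,::-1])
"
```

```text
[0.48636734 0.09703459 0.16645419] [ 0.27231089  0.39059861 -0.72527458] 53.475
```

View pics/w31.png

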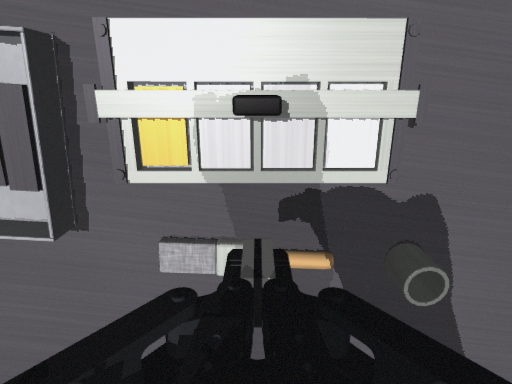

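View pics/s8.png

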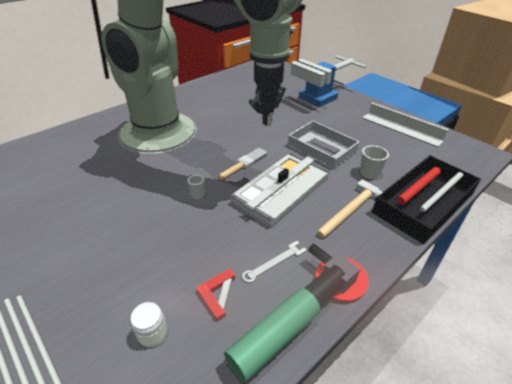

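```bash
python3 -c "
from h import *
f=dict(np.load('w31.npz')); g=dict(np.load('w29.npz'))
c,s=np.cos(np.radians(7.3)),np.sin(np.radians(7.3))
def cx(f,p,z): r=ray(f,p,z)*1000-[528,103,0]; return (c*r[0]+s*r[1]).round(1),(-s*r[0]+c*r[1]).round(1)
print('after handle',cx(f,(257,96),.0775),cx(f,(257,114),.0775),'bar',cx(f,(180,91),.0435),cx(f,(180,117.5),.0435))
print('before handle',cx(g,(306,81),.0775),cx(g,(306,106),.0775),'bar',cx(g,(200,77),.0435),cx(g,(200,110),.0435))
"
```

```text
after handle (np.float64(29.9), np.float64(-0.3)) (np.float64(16.0), np.float64(-0.3)) bar (np.float64(33.6), np.float64(68.4)) (np.float64(10.5), np.float64(70.1))
before handle (np.float64(84.2), np.float64(0.7)) (np.float64(68.9), np.float64(0.1)) bar (np.float64(88.0), np.float64(73.4)) (np.float64(64.7), np.float64(74.7))
```

```bash
python3 -c "
from workcell import bot
print(bot.job_done())"
```

```text
the job is handed in; nothing more can be done
None
```

I finished the job and handed it in at about 53.5 s; no verdict was reported. Both strips are in the scrap tray, and the three plates I found are pressed flush in pockets 0, 1 and 2. I then slid the bar home and backed the arm clear.

**Last checks:**
- **Strips:** both lay flat inside the tray in the wrist view after I released them.
- **Plates:** each was pressed with 27–39 N, well above the seat's 12 N. In the images their sizes match plates at carrier-top height, with even gaps all round. The third measured slightly large (80.4 × 50.2 mm), which I took as contour noise because it stopped at the same press depth as the others.
- **Bar:** it stopped hard at 29 N. The images give 53–54.4 mm of travel, against the 50 mm required and 55 mm fully home.
- **Bystanders:** none looked moved in the scene view.

**What disagreed or failed:**
- **Missed grasp:** the real fingertips sit about 38 mm behind the stated tool point, so my first grasp of a strip closed on air. A gentle probe of the strip's top showed the offset, and I corrected every later move for it.
- **Grip width readings:** they came out 2–4 mm below the true widths of the held parts.
- **Fourth plate:** I saw no fourth plate in the scene or top views, so pocket 3 is empty.

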